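# Lay a square tube down in the drilling jig and clamp it

### The job

The square aluminium tube standing on end in the drilling jig is to be drilled lying down: with the fingertips, tip it over away from the jig's end stop and ease it down onto its side so that it never drops, then push it along the plate until its foot end is fully home against the end stop, and last swing the cam lever round by its black handle until the cam holds the tube tight against the fence. Do it all by touching and pushing with light force: the tube is never gripped, squeezed or lifted, its foot stays on the plate throughout, and the tools lying round the jig are left where they are.

Things in the scene. Friction and masses are not known exactly. Their poses are not given: they have to be found in the camera images.
- jig: fixed dark steel plate 156 x 240 x 16 mm with a fence, an end stop and a cam clamp on it. Origin: on the table under the plate, midway across it, 150 mm from its end at the end stop. x: across, away from the robot, toward the fence; y: along the plate, away from the end stop (to the robot's left). Above the plate the steel fence is 30 mm high, the end stop (86 mm wide) 42 mm, plus 6 mm screw heads
- stop_face (a point): point on the face of the end stop which looks along +y of the jig, 30 mm above the plate's top, at jig x = +30 mm (where the tube's centreline comes to lie) and jig y = -130 mm
- fence_face (a point): point on the fence's face toward the tube, at jig x = +60 mm, 15 mm above the plate's top; the fence runs along the jig's y axis, from jig y = -145 to +55 mm
- tube: loose square aluminium tube, 60 x 60 mm outside, 150 mm long, walls 4 mm, bore 52 mm, open at both ends, about 0.36 kg. Starts standing on the plate, 4 to 22 mm from the end stop, 3 to 8 mm from the fence, nearly square to the jig. Origin: centre of its foot end; z toward its mouth; y as the jig's y, the way it is to be tipped. It falls by itself once past 22 degrees from upright
- tube_mouth (a point): centre of the tube's mouth, the end that is up at the start, 150 mm from its foot end
- tip_edge (a point): middle of the foot edge over which the tube is tipped: on the foot end, 30 mm from its centre along the tube's +y. It rests on the plate before, during and after tipping
- cam_lever (a joint): angle of the cam lever, rad: 0 = fully open, growing as it swings clockwise seen from above. Starts at 0 to 0.2; the cam meets a tube lying against the fence at about 1.4 and stops there. Stays where it is left; takes about 1 N at the handle until the cam meets the tube
- lever_grip (a point): middle of the upright black handle (20 mm thick, 46 mm tall, this point 77 mm above the table) at the end of the cam lever, 80 mm from the pivot. Open, it stands beyond the plate's near edge toward the end stop's end; it circles toward +y of the jig as the lever closes. The lever bar is 11 mm thick, about 46 mm above the table
- cam_pivot (a point): point on the upright pivot axis of the cam lever, 56 mm above the table, at jig x = -33 mm, y = -66 mm; the pivot's top is at 58 mm. The cam is a steel disc of 48 mm diameter, 24 to 40 mm above the table, set 14 mm off the pivot
- scriber_stand: bystander: small round stand with a pin, 27 mm across, 64 mm tall, origin centre of its underside; stays where it is
- caliper: bystander: vernier caliper 210 x 73 x 11 mm lying flat, origin centre of its underside, long along its y; stays where it is
- marker: bystander: marker pen 135 mm long, 16 mm thick, lying along its y, origin centre of its underside; stays where it is
- tape_measure: bystander: tape measure 69 x 80 x 35 mm, origin centre of its underside; stays where it is
Mind the look-alikes: they are no part of the job. Of the things like the tube, leave any that is red; of the rest the larger one is meant.

How it is judged:
By the outcome, as a careful person would: the job done as asked, in the order asked, and still so for the second after the job is handed in, with the robot touching nothing.
It also fails if it takes over 72 s, if anything falls off the work surface, if the arm or the gripper's body presses on something with over 40 N, if the wrist force passes 120 N, or if a joint passes its speed limit or range.

### The arm

A 6-joint arm with a two-finger parallel gripper is mounted at the origin on a cart in front of the work surface, level with it; the furniture and walls round the work are solid. World frame = base frame: x ahead of the robot, y to its left, z up, the work surface at z = 0. Lengths are in m, angles in rad, forces in N, time in s.
With the tool pointing down it reaches from about 0.25 to 0.775 m from the base axis. Payload 4 kg.
Tool frame: the origin (TCP) lies at the very end of the fingers, on their centre line; the grasp point (between the pads) lies 19 mm behind it (robot.pinch_z is the distance from the TCP to the grasp point, in m); z points along the fingers, y is the line along which they close (so a half turn about z gives the same grasp; the last joint's range is limited). The gripper opens to 94 mm and grips with 3 to 60 N. Pads are 16 mm wide; open, the fingers measure 119 mm over their backs; the gripper's body (75 mm by 177 mm) begins 78 mm behind the grasp point.
Start: joints at [1.057, 0.087, 1.371, -0, 1.684, -0.103], TCP at [0.22, 0.504, 0.206] pointing down, gripper open.
Joint ranges: [-3.1, 3.1], [-0.76, 2.03], [0.27, 2.55], [-1.08, 4.22], [0.17, 2.65], [-2.57, 2.57]. Speed limits (rad/s): [2.79, 2.79, 3.14, 3.14, 3.14, 3.14].

### API

Orientations are given as [roll, pitch, yaw] about the fixed x, y, z axes, in that order (R = Rz(yaw) Ry(pitch) Rx(roll)).
In Python, from bench import robot gives the robot as it stands.
- The arm moves only by the tool arm_command, never from a script. Its argument "targets" is one flat list of numbers, 7 for each row, row after row: the turn, a rotation vector about the tool's x, y, z in degrees, then the shift along the tool's x, y, z in mm, then the closure, from -1 (fully open) to 1 (shut). In form: [ax, ay, az, x, y, z, hand, ax, ay, az, x, y, z, hand, ...]. A call has 1 to 20 rows; each row is the pose to reach, as a shift and turn from the pose commanded when the call began, along the tool's axes at that moment; what a row does not reach only later rows make up. A row lasts 1/10 s, in which the tool goes at most 50 mm and 8.59 degrees, less where a joint would pass 70% of its speed; a pose out of reach is approached as far as the arm can. A call with a gripper value outside its range is refused whole. The fingers move at their own pace and stop on an object; the grip force is fixed at half the most. Time passes only in rows, so rows that repeat a pose let the fingers close. It gives the time, the measured TCP pose, the force, the opening and the grip force at its end, in the units of the state.
- robot.get_obs(): the state, without advancing time (a new reading comes with each control period).
- robot.snapshot(name): name is "scene" or "top"; returns a dict with "color" (384x512x3 uint8, red, green, blue), "range_z" (384x512 float32, m along the optical axis (not along the pixel's ray), 0 where there is no reading), "fx", "fy", "cx", "cy" (pixels), "T" (4x4, takes a point from camera to world coordinates). Camera axes: x right, y down, z forward; pixel columns grow to the right and rows downward; lengths in m; the calibration is good to about 2 mm. A picture is of the moment at which its call begins.
- robot.close_job(): hands the job in; it is judged then, once.
The state is a dict: "time": time; "joint_positions": joint angles; "qvel": joint speeds; "joint_torque": joint torques, N m; "tool_pos": TCP position; "ee_rot": TCP orientation; "wrist_force": force on the tool from outside, world axes, zero at the start; "wrist_torque": the same for the moment, N m; "width": finger opening in m; "finger_force": force on a finger pad.
Only numpy, scipy, OpenCV 4.12 (cv2) and the standard library are available. Lean on these libraries where they do the work, as an engineer would, in place of code of your own. Each camera call takes 0.05 s, during which the arm holds its last target. There are 200 camera calls.

## Working session

There is one attempt and no reset: what is moved stays moved. The work goes in short steps, Python scripts to look and compute and a tool call to move; the robot and the scene stay as the last step left them, time stands still between calls to the robot, and variables do not carry over. Pictures are saved under pics/ and viewed, at most 10 in all, crops included, and the job is handed in when it is done.

Besides the shell and the picture viewer there is one more tool, called by a JSON object that holds its "fn" and its "kwargs", one argument or row to a line. arm_command: Moves the arm, as the interface text tells. Its arguments: {"type":"object","properties":{"targets":{"type":"array"}},"required":["targets"]}

```bash
mkdir -p pics; ls
python3 - <<'E'
from bench import robot
import cv2,numpy as np
print(robot.get_obs())
for n in("scene","top"):
    s=robot.snapshot(n); cv2.imwrite(f"pics/{n}0.png",s["color"][...,::-1]); np.savez(f"{n}0.npz",**s)
    print(n,s["fx"],s["fy"],s["cx"],s["cy"],s["T"].round(3).tolist())
E
```

```text
pics
{'time': 0.0, 'joint_positions': array([ 1.05687149e+00,  8.79332136e-02,  1.37227126e+00,  3.42549393e-07,
        1.68358316e+00, -1.03078703e-01]), 'qvel': array([ 0.00185772, -0.00048048, -0.00022635, -0.00176238, -0.00171723,
        0.00096477]), 'joint_torque': array([-1.95696724e-03, -3.40185070e+01, -3.02420533e+01,  7.14432425e-02,
        3.30184749e-02, -1.82909171e-04]), 'tool_pos': array([0.21938104, 0.50374792, 0.20430746]), 'ee_rot': array([-3.13940936e+00, -2.26193919e-04,  2.73074631e+00]), 'wrist_force': array([0.16890022, 0.79562318, 0.12451612]), 'wrist_torque': array([-0.04455428, -0.0169637 , -0.01982289]), 'finger_force': 0.0, 'width': 0.0941552290448914}
scene 414.5459005479795 414.5459005479795 260.5972385367535 189.4991705307262 [[0.867, -0.306, 0.394, 0.045], [-0.499, -0.544, 0.675, -0.915], [0.008, -0.781, -0.624, 0.882], [0.0, 0.0, 0.0, 1.0]]
top 474.4959990283977 474.4959990283977 256.26038280990355 198.87203926673754 [[0.023, -0.981, 0.191, 0.237], [-1.0, -0.021, 0.014, -0.062], [-0.01, -0.191, -0.982, 1.564], [0.0, 0.0, 0.0, 1.0]]
```

View pics/scene0.png

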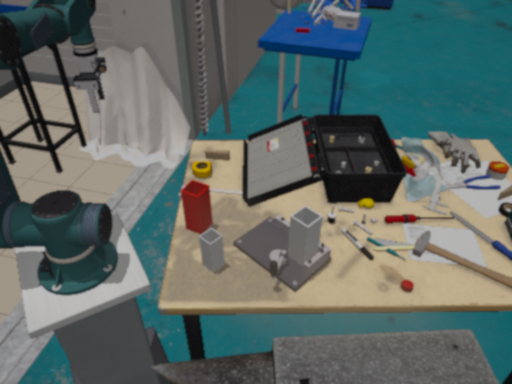

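View pics/top0.png

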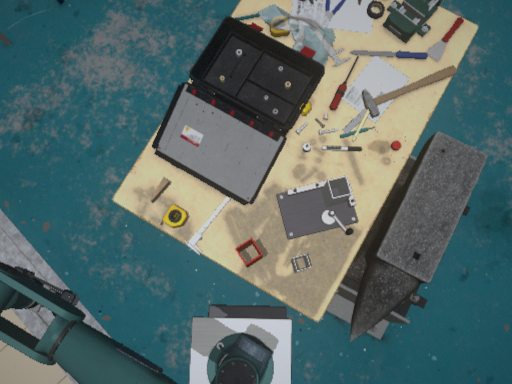

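The scene view shows the jig at about (285,250) with the grey tube standing at (305,237), the cam lever at (278,265), and the red and small grey look-alikes at (197,207) and (211,250). In the top view the tube mouth is at (340,188), the pivot at (328,217), the handle at (348,232), and the fence runs along the upper plate edge.

```bash
cat > h.py <<'E'
import numpy as np,cv2
def cloud(s):
    z=s["range_z"]; v,u=np.mgrid[:z.shape[0],:z.shape[1]]
    P=np.stack([(u-s["cx"])/s["fx"]*z,(v-s["cy"])/s["fy"]*z,z,np.ones_like(z)],-1)@s["T"].T
    P[z==0]=np.nan; return P[...,:3]
def proj(s,p):
    q=np.linalg.inv(s["T"])@np.r_[p,1]; return q[0]/q[2]*s["fx"]+s["cx"],q[1]/q[2]*s["fy"]+s["cy"]
def rect(P):
    r=cv2.minAreaRect((P[:,:2]*1000).astype(np.float32)); return np.round(r[0],1),np.round(r[1],1),round(r[2],1)
E
python3 - <<'E'
from h import *
for n in("top","scene"):
    s=dict(np.load(n+"0.npz")); P=cloud(s)
    if n=="top": win=np.s_[165:245,268:365]
    else: win=np.s_[195:290,230:335]
    Q=P[win]; 
    if n=="top":
        print("z map"); print((Q[::4,::4,2]*1000).round().astype(int))
    Q=Q.reshape(-1,3); Q=Q[np.isfinite(Q[:,0])]
    for a,b,t in((.155,.175,"tubetop"),(.010,.022,"plate"),(.041,.05,"fence"),(.053,.062,"stop"),(.09,.105,"handle")):
        M=Q[(Q[:,2]>a)&(Q[:,2]<b)]
        if len(M)>3: print(n,t,len(M),rect(M),np.median(M,0).round(4))
    c=cv2.resize(s["color"][win],None,fx=6,fy=6,interpolation=cv2.INTER_CUBIC)
    cv2.imwrite(f"pics/{n}c.png",c[...,::-1])
E
```

```text
z map
[[                  93                   99                    3
                    -1                    6                   -2
                     1                    1                    4
                     4                    9                    2
                     3                    1                    5
                    -1                    1                   12
                    -2                    0                   -3
                    -4                   -5                   -1
                     0]
 [                  88                    6                    6
                    10                   -6                    3
                     1                   -5                    1
                    -2                    4                    5
                     2                    9                    2
                     3                    3                    0
                     1                    5                   -6
                     9                    2                    4
                     7]
 [    
[... 10106 characters left out ...]
9]), array([211.1, 137.3]), 50.6) [ 0.5258 -0.315   0.0572]
top handle 105 (array([ 564.1, -234.4]), array([338.2, 116.9]), 53.8) [ 0.546  -0.3098  0.0979]
scene tubetop 244 (array([ 545.4, -289.6]), array([62.5, 63.2]), 13.4) [ 0.5446 -0.2918  0.162 ]
scene plate 2287 (array([ 550.2, -194.5]), array([395.3, 293.6]), 52.9) [ 0.4879 -0.2112  0.0147]
scene fence 368 (array([ 599.8, -218.2]), array([326.6, 269.3]), 74.4) [ 0.5508 -0.2921  0.0455]
scene stop 302 (array([ 580.5, -231.9]), array([327.4, 226.2]), 67.0) [ 0.5429 -0.3331  0.0566]
scene handle 168 (array([ 493.2, -301.3]), array([169.3,  60.2]), 8.6) [ 0.5189 -0.3171  0.0974]<stdin>:8: RuntimeWarning: invalid value encountered in cast
```

View pics/topc.png

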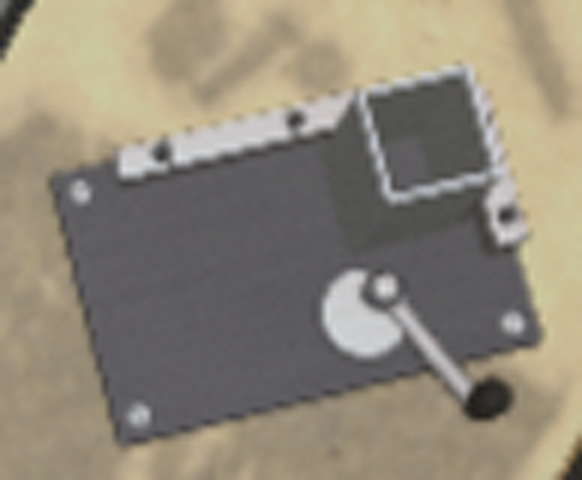

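View pics/scenec.png

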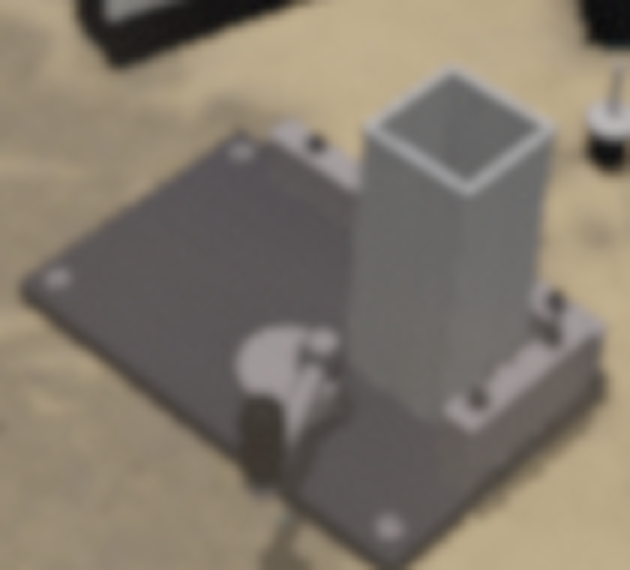

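The crops show the plate corners in top-crop pixels (50,180), (120,445), (540,345), the tube mouth corners (362,92) to (495,178), the pivot (385,288) and the handle (490,397). The scene crop agrees, with the tube clear of the stop and the fence.

Run:
```python
from h import *
def ray(s,u,v,z):
    d=s["T"][:3,:3]@np.array([(u-s["cx"])/s["fx"],(v-s["cy"])/s["fy"],1]); o=s["T"][:3,3]
    return (o+d*(z-o[2])/d[2])[:2]*1000
J=np.array([[78,90],[-78,90],[-78,-150.]])
def fit(A,B): # B=R A+t
    a,b=A-A.mean(0),B-B.mean(0); th=np.arctan2((a[:,0]*b[:,1]-a[:,1]*b[:,0]).sum(),(a*b).sum())
    R=np.array([[np.cos(th),-np.sin(th)],[np.sin(th),np.cos(th)]]); t=B.mean(0)-R@A.mean(0); return th,R,t,np.abs(A@R.T+t-B).max()
T=np.array([[30,30],[30,-30],[-30,-30],[-30,30.]])
D={"top":(268,165,[(50,180),(120,445),(540,345)],[(362,92),(468,68),(495,178),(392,203)],(385,286),(490,397)),
"scene":(230,195,[(240,130),(25,288),(388,568)],[(452,68),(553,128),(468,193),(365,128)],(322,343),(264,403))}
for n,(ox,oy,c,m,pv,hd) in D.items():
    s=dict(np.load(n+"0.npz"));f=lambda p,z:ray(s,ox+(p[0]-2.5)/6,oy+(p[1]-2.5)/6,z)
    C=np.array([f(p,.016) for p in c]); th,R,t,e=fit(J,C); print(n,"jig",np.degrees(th),t,e)
    M=np.array([f(p,.166) for p in m])
    if n=="scene": M=M
    th2,_,t2,e2=fit(T,M); print(" tube",np.degrees(th2),t2,e2,"in jig",R.T@(t2-t))
    p=f(pv,.058);h=f(hd,.1);print(" pivot",p,R.T@(p-t)," handle",h,R.T@(h-t),np.linalg.norm(h-p))
```

```text
top jig 15.050012231335497 [ 503.60732957 -211.00953793] 2.192292302147166
 tube 14.10556985842012 [ 549.89528261 -290.48409197] 3.8032153957292962 in jig [ 24.06372684 -88.7677666 ]
 pivot [ 490.87276413 -283.67069213] [-31.16511057 -66.86215947]  handle [ 426.89290611 -331.15394775] [-105.2800311   -96.10357449] 79.67485047493435
scene jig 15.3487761448361 [ 498.8057354  -215.31209093] 3.811173878871898
 tube 15.342279581489423 [ 544.49431583 -292.28145473] 2.7657851733331995 in jig [ 23.6856445  -86.31755089]
 pivot [ 484.56723419 -285.55853341] [-32.32446641 -63.9720757 ]  handle [ 423.30562854 -334.15431632] [-104.26403597  -94.61898053] 78.19548864466984
```

Run:
```python
from h import *
G=np.full((12,18),-1.)
for n in("top","scene"):
    P=cloud(dict(np.load(n+"0.npz"))).reshape(-1,3); P=P[np.isfinite(P[:,0])]
    i=((P[:,0]-.2)/.05).astype(int); j=((.5-P[:,1])/.05).astype(int)
    k=(P[:,0]>.2)&(i<12)&(P[:,1]<.5)&(j<18)&(P[:,2]<.5)
    for z,a,b in zip(P[k,2],i[k],j[k]): G[a,b]=max(G[a,b],z)
print("cols y=.5,.45...; rows x=.2,.25..")
for a,r in enumerate(G): print(f"{.2+.05*a:.2f}",*(f"{int(v*1000):4d}" for v in r))
```

```text
cols y=.5,.45...; rows x=.2,.25..
0.20  499  352 -732 -729 -731 -733 -735 -731 -730 -735    0    9   11   10   10    9    4  -55
0.25  434 -727 -729 -730 -732 -724 -729 -731 -729    8    8   12   12  112    9   10    8  -90
0.30 -731 -733 -732 -732 -729 -732 -725    7   11  153  158  155    9  115  117   10   11    9
0.35 -731 -724 -729 -735 -732    8   18   13   10  156  156  155   10  114   10   12   13   11
0.40 -728 -730 -726   -1   31   40   35   15    8    9   13   11   26   25   26   22  104    9
0.45 -732   -1    7    9   45   45   42   13   14   11   10    9   27   29   25   67   58   24
0.50   -3   11   13   37   37   41   12   13   44   41   61    9   48   48   25  173  171   71
0.55 -735    9   11   11   42   15   37   43   46   55   68   85   51   56   61  171  170   58
0.60 -1000    4   12   12   34   40   45   53   65   73   85  112  115   15   11   44   63   12
0.65 -1000 -1000   10   39   42   49   60   68   82   92  105  119  134    9   12   12   13   11
0.70 -1000 -1000    1   58   66   74   80   91  105  113  128  148  150   35   68   25   26   23
0.75 -1000 -1000 -1000   10   99   93  101  112  125  137  148  151  143  145   16   22   24   24
```

{"fn": "arm_command", "kwargs": {
  "targets": [0,0,0,0,0,-100,1,0,0,0,0,0,-180,1,0,0,0,0,0,-180,1]
}}

```text
time: 0.4
tool_pos: [0.2192, 0.5036, 0.3559]
ee_rot: [-3.139, -0.0, 2.731]
wrist_force: [0.8, 1.3, 0.3]
width: 0.0735
finger_force: 0.0
```

{"fn": "arm_command", "kwargs": {
  "targets": [0,0,51.3,-619,-598,0,1,0,0,51.3,-619,-598,0,1,0,0,51.3,-619,-598,0,1,0,0,51.3,-619,-598,0,1,0,0,51.3,-619,-598,0,1,0,0,51.3,-619,-598,0,1,0,0,51.3,-619,-598,0,1,0,0,51.3,-619,-598,0,1,0,0,51.3,-619,-598,0,1,0,0,51.3,-619,-598,0,1,0,0,51.3,-619,-598,0,1,0,0,51.3,-619,-598,0,1,0,0,51.3,-619,-598,0,1,0,0,51.3,-619,-598,0,1,0,0,51.3,-619,-598,0,1,0,0,51.3,-619,-598,0,1,0,0,51.3,-619,-598,0,1,0,0,51.3,-619,-598,0,1,0,0,51.3,-619,-598,0,1,0,0,51.3,-619,-598,0,1]
}}

```text
time: 2.4
tool_pos: [0.5481, -0.2901, 0.3557]
ee_rot: [3.141, -0.001, 1.836]
wrist_force: [-0.3, 1.1, 0.6]
width: 0.0004
finger_force: 0.0
```

Run:
```python
from h import *
from bench import robot
o=robot.get_obs(); print(o["joint_positions"].round(3),o["tool_pos"].round(4),o["ee_rot"].round(3),o["wrist_force"].round(2),o["time"])
P=np.concatenate([cloud(dict(np.load(n+"0.npz"))).reshape(-1,3) for n in("top","scene")]); P=P[np.isfinite(P[:,0])]
for x,y in((.575,-.057),(.59,-.055),(.567,-.029),(.55,-.06),(.55,-.03),(.53,-.03),(.5,0),(.41,-.1),(.405,-.08)):
    k=np.hypot(P[:,0]-x,P[:,1]-y)<.008; print(x,y,P[k,2].max().round(3),np.median(P[k,2]).round(3))
k=(P[:,2]>.14)&(P[:,2]<.17)&(P[:,0]>.28)&(P[:,0]<.43)&(abs(P[:,1]+.03)<.1); print("red",rect(P[k]))
k=(P[:,2]>.10)&(P[:,2]<.125)&(P[:,0]>.23)&(P[:,0]<.42)&(P[:,1]<-.11)&(P[:,1]>-.26); print("small",rect(P[k]))
```

```text
[-5.790e-01  2.770e-01  8.540e-01  1.000e-03  2.011e+00 -8.440e-01] [ 0.5481 -0.2901  0.3557] [ 3.141e+00 -1.000e-03  1.836e+00] [-0.34  1.06  0.61] 2.4
0.575 -0.057 0.076 0.045
0.59 -0.055 0.077 0.0
0.567 -0.029 0.05 0.018
0.55 -0.06 0.006 -0.002
0.55 -0.03 0.047 0.001
0.53 -0.03 0.055 0.022
0.5 0 0.009 -0.001
0.41 -0.1 0.009 -0.0
0.405 -0.08 0.007 -0.001
red (array([349.7, -22.6]), array([67.5, 64.4]), 33.5)
small (array([ 323.4, -182.8]), array([52.3, 47.7]), 15.6)
```

```bash
cat > plan.py <<'E'
import numpy as np,json
from scipy.spatial.transform import Rotation as Ro
JT=np.array([501.2,-213.2]); JY=15.2
def w(p): # jig mm -> world mm
    c,s=np.cos(np.radians(JY)),np.sin(np.radians(JY)); return np.array([JT[0]+c*p[0]-s*p[1],JT[1]+s*p[0]+c*p[1],p[2]])
def rot(tau,yaw=8): # tool x=jig y,y=jig x,z=down; yaw swings rear toward +jig x; tau leans body toward +y
    return Ro.from_euler('z',JY-yaw,degrees=True)*Ro.from_matrix([[0,1,0],[1,0,0],[0,0,-1]])*Ro.from_euler('y',-tau,degrees=True)
def tip(E,al,depth,p,tau,x): # TCP in jig mm; upper tip corner at depth below mouth, p off the -y inner wall
    a=np.radians(al);t=np.radians(tau);u=np.array([np.sin(a),np.cos(a)]);v=np.array([np.cos(a),-np.sin(a)])
    C=np.array([E,16])+(150-depth)*u-(56-p)*v; c=C-8*np.array([-np.cos(t),np.sin(t)]); return np.array([x,c[0],c[1]])
def cur():
    from bench import robot
    o=robot.get_obs(); return Ro.from_euler('xyz',o["ee_rot"]),o["tool_pos"]*1000,o
def rows(poses,base,hand=1):
    R0,p0=base[:2]; out=[]
    for R,p in poses: out.append(list((R0.inv()*R).as_rotvec(degrees=True).round(1))+list(R0.inv().apply(p-p0).round(1))+[hand])
    for r in out: print([float(v) for v in r])
E
python3 - <<'E'
from plan import *
b=cur(); print(tip(-57.5,0,-25,2.3,49,26))
rows([(rot(49),w(tip(-57.5,0,-25,2.3,49,26)+np.array([0,0,150]))),(rot(49),w(tip(-57.5,0,-25,2.3,49,26)))],b)
rows([(rot(75),b[1])],b)
E
```

```text
[  26.         -105.95152777  184.96232336]
[3.4, -49.0, 7.5, -19.5, 0.9, 20.7, 1.0]
[3.4, -49.0, 7.5, -19.6, 0.8, 170.7, 1.0]
[5.2, -74.9, 6.8, 0.0, 0.0, 0.0, 1.0]
```

{"fn": "arm_command", "kwargs": {
  "targets": [3.4,-49,7.5,-19.5,0.9,20.7,1,3.4,-49,7.5,-19.5,0.9,20.7,1,3.4,-49,7.5,-19.5,0.9,20.7,1,3.4,-49,7.5,-19.5,0.9,20.7,1,3.4,-49,7.5,-19.5,0.9,20.7,1,3.4,-49,7.5,-19.5,0.9,20.7,1,5.2,-74.9,6.8,0,0,0,1,5.2,-74.9,6.8,0,0,0,1,5.2,-74.9,6.8,0,0,0,1,5.2,-74.9,6.8,0,0,0,1]
}}

```text
time: 3.4
tool_pos: [0.546, -0.3039, 0.3733]
ee_rot: [3.108, 1.106, 1.697]
wrist_force: [-0.1, -0.8, 1.2]
width: 0.0005
finger_force: 0.0
```

Run:
```python
from plan import *
b=cur(); o=b[2]; print(o["joint_positions"].round(3),b[1].round(1),o["ee_rot"].round(3),o["wrist_force"].round(2),o["time"]); print("err",(rot(75).inv()*b[0]).as_rotvec(degrees=True).round(1))
q=w(tip(-57.5,0,-25,2.3,49,26)); rows([(rot(49),q+[0,0,100]),(rot(49),q)],b)
```

```text
[-0.104 -0.029  1.541 -1.08   1.36  -0.159] [ 546.  -303.9  373.3] [3.108 1.106 1.697] [-0.08 -0.77  1.24] 3.4
err [-2.  11.6  0.2]
[1.9, 14.4, 0.3, 76.4, 5.9, 45.0, 1.0]
[1.9, 14.4, 0.3, 165.8, 4.3, 89.8, 1.0]
```

```bash
cat > kin.py <<'E'
import numpy as np
from scipy.spatial.transform import Rotation as Ro
from scipy.optimize import least_squares
ey=lambda a,q:Ro.from_euler(a,q)
def fk(j,k,s=(1,1)):
    a1,h,L2,L4,a3,L6=k
    R1=ey('z',j[0]);R2=R1*ey('y',j[1]);R3=R1*ey('y',j[1]+j[2])
    R=R3*ey('z',s[0]*j[3])*ey('y',j[4])*ey('z',s[1]*j[5])
    p=R1.apply([a1,0,h])+R2.apply([0,0,L2])+R3.apply([a3,0,L4])+R.apply([0,0,L6]); return p,R
D=[([1.05687,.087933,1.372271,0,1.683583,-.103079],[219.4,503.7,204.3],[-3.1394,-.0002,2.7307]),
([-.579,.277,.854,.001,2.011,-.844],[548.1,-290.1,355.7],[3.141,-.001,1.836]),
([-.104,-.029,1.541,-1.08,1.36,-.159],[546,-303.9,373.3],[3.108,1.106,1.697])]
def fit(s=(1,1)):
    f=lambda k:np.concatenate([fk(j,k,s)[0]-p for j,p,_ in D]+[1e-2*(np.array(k)-[0,300,400,400,0,250])])
    return least_squares(f,[0,300,400,400,0,250]).x
E
python3 - <<'E'
from kin import *
for s in((1,1),(-1,1),(1,-1),(-1,-1)):
    k=fit(s); print(s,k.round(1),[(fk(j,k,s)[0]-p).round(1).tolist() for j,p,_ in D])
    for j,p,r in D: print((Ro.from_euler('xyz',r).inv()*fk(j,k,s)[1]).as_rotvec(degrees=True).round(1),end=' ')
    print()
E
```

```text
(1, 1) [ 97.  366.5 280.  407.3 178.5 294.1] [[48.7, -28.8, 14.7], [-30.8, -47.8, -2.0], [-0.2, -8.1, -12.8]]
[ -0.   0. -90.] [  0.   0. -90.] [  0.   0. -90.] 
(-1, 1) [  923.2  2116.  -1118.6  -379.    814.1  -195.1] [[45.3, -34.8, 141.5], [-28.2, -49.5, -18.6], [12.4, 76.5, -123.1]]
[ -0.   0. -90.] [  0.1   0.  -90. ] [-98.3  71.2 -28.5] 
(1, -1) [ 97.  366.5 280.  407.3 178.5 294.1] [[48.7, -28.8, 14.7], [-30.8, -47.8, -2.0], [-0.2, -8.1, -12.8]]
[ -0.    0.  -78.2] [ 0.  -0.   6.7] [  0.    0.  -71.8] 
(-1, -1) [  923.2  2116.  -1118.6  -379.    814.1  -195.1] [[45.3, -34.8, 141.5], [-28.2, -49.5, -18.6], [12.4, 76.5, -123.1]]
[ -0.    0.  -78.2] [ 0.1 -0.1  6.8] [-84.8  84.9 -17.6]
```

```bash
sed -i 's/a1,h,L2,L4,a3,L6=k/a1,h,L2,L4,a3,L6,b=k/; s/\[a1,0,h\]/[a1,b,h]/; s/0,250\]/0,250,57]/g' kin.py
cat >> kin.py <<'E'
K=fit()
lo=np.array([-3.1,-.76,.27,-1.08,.17,-2.57])+.01;hi=np.array([3.1,2.03,2.55,4.22,2.65,2.57])-.01
TW=ey('z',np.pi/2)
def ik(R,p,q0):
    def f(q):
        a,B=fk(q,K); return np.r_[(a-p)/100,((B*TW).inv()*R).as_rotvec()*1]
    r=least_squares(f,np.clip(q0,lo+1e-4,hi-1e-4),bounds=(lo,hi)); a,B=fk(r.x,K)
    return r.x,np.linalg.norm(a-p),np.degrees(((B*TW).inv()*R).magnitude())
E
python3 - <<'E'
from kin import *
from plan import *
print(K.round(1),[(fk(j,K)[0]-p).round(1).tolist() for j,p,_ in D])
q0=D[2][0]
for yaw in (8,0,20):
  print("yaw",yaw)
  for al,dep,tau in((0,40,35),(10,40,45),(23,40,58),(35,40,58),(50,35,55),(70,28,50),(90,20,47),(90,20,58)):
    q,e,er=ik(rot(tau,yaw),w(tip(-57.5,al,dep,0,tau,26)),q0); print(al,tau,q.round(2),round(e,1),round(er,1)); q0=q
E
```

```text
[  1.8 165.  441.1 497.9 105.2 350.4  56.7] [[-0.2, -0.2, 0.1], [-0.0, -0.1, -0.0], [0.3, 0.0, -0.1]]
yaw 8
0 35 [-0.31  0.15  1.6  -0.6   1.18 -0.26] 0.0 0.0
10 45 [-0.2   0.14  1.69 -0.82  1.17 -0.04] 0.0 0.0
23 58 [-0.06  0.17  1.77 -1.07  1.23  0.22] 0.1 0.9
35 58 [-0.01  0.17  1.78 -1.07  1.27  0.26] 0.1 0.4
50 55 [ 0.04  0.14  1.79 -1.01  1.3   0.26] 0.0 0.0
70 50 [ 0.09  0.13  1.8  -0.91  1.32  0.26] 0.0 0.0
90 47 [ 0.14  0.16  1.82 -0.86  1.3   0.32] 0.0 0.0
90 58 [ 0.22  0.26  1.84 -1.04  1.37  0.5 ] 0.0 0.0
yaw 0
0 35 [-0.34  0.09  1.67 -0.57  1.08 -0.41] 0.0 0.0
10 45 [-0.22  0.06  1.77 -0.81  1.04 -0.16] 0.0 0.0
23 58 [-0.09  0.08  1.85 -1.07  1.09  0.12] 0.3 2.2
35 58 [-0.04  0.07  1.87 -1.07  1.13  0.16] 0.3 2.0
50 55 [ 0.03  0.06  1.88 -1.04  1.17  0.19] 0.0 0.0
70 50 [ 0.08  0.05  1.89 -0.94  1.2   0.18] 0.0 0.0
90 47 [ 0.13  0.08  1.91 -0.89  1.2   0.24] 0.0 0.0
90 58 [ 0.21  0.17  1.92 -1.07  1.26  0.43] 0.2 1.4
yaw 20
0 35 [-0.29  0.24  1.5  -0.62  1.32 -0.07] 0.0 0.0
10 45 [-0.18  0.24  1.56 -0.81  1.34  0.1 ] 0.0 0.0
23 58 [-0.05  0.3   1.62 -1.03  1.42  0.32] 0.0 0.0
35 58 [-0.    0.29  1.63 -1.02  1.45  0.34] 0.0 0.0
50 55 [ 0.04  0.27  1.64 -0.96  1.48  0.35] 0.0 0.0
70 50 [ 0.09  0.25  1.66 -0.86  1.48  0.36] 0.0 0.0
90 47 [ 0.13  0.27  1.69 -0.8   1.45  0.42] 0.0 0.0
90 58 [ 0.2   0.37  1.69 -0.95  1.53  0.55] 0.0 0.0
```

Run:
```python
from plan import *
b=cur(); q=w(tip(-57.5,0,-25,2.2,34,26)); print(q); rows([(rot(34,10),q+[0,0,100]),(rot(34,10),q)],b)
```

```text
[ 553.733167   -307.38913773  186.52645677]
[3.4, 29.3, 1.8, 75.6, 5.7, 43.1, 1.0]
[3.4, 29.3, 1.8, 165.0, 4.2, 87.9, 1.0]
```

{"fn": "arm_command", "kwargs": {
  "targets": [3.4,29.3,1.8,75.6,5.7,43.1,1,3.4,29.3,1.8,75.6,5.7,43.1,1,3.4,29.3,1.8,75.6,5.7,43.1,1,3.4,29.3,1.8,75.6,5.7,43.1,1,3.4,29.3,1.8,165,4.2,87.9,1,3.4,29.3,1.8,165,4.2,87.9,1,3.4,29.3,1.8,165,4.2,87.9,1,3.4,29.3,1.8,165,4.2,87.9,1]
}}

```text
time: 4.2
tool_pos: [0.5534, -0.3087, 0.1846]
ee_rot: [-3.137, 0.594, 1.663]
wrist_force: [0.8, -0.6, 1.8]
width: 0.0005
finger_force: 0.0
```

Run:
```python
from plan import *
from h import *
from bench import robot
b=cur(); print(b[1].round(1),(rot(34,10).inv()*b[0]).as_rotvec(degrees=True).round(1),b[2]["wrist_force"].round(2))
im=[]
for n in("scene","top"):
    s=robot.snapshot(n); np.savez(n+"1.npz",**s); u,v=proj(s,b[1]/1000); print(n,u,v)
    x0,y0=int(u)-32,int(v)-32; print("origin",x0,y0)
    c=cv2.resize(s["color"][y0:y0+64,x0:x0+64],None,fx=6,fy=6,interpolation=cv2.INTER_CUBIC)[...,::-1].copy()
    cv2.circle(c,(int((u-x0+.5)*6),int((v-y0+.5)*6)),3,(0,0,255),-1)
    im.append(c)
cv2.imwrite("pics/hover.png",np.hstack(im))
```

```text
[ 553.4 -308.7  184.6] [ 0.2 -0.  -0. ] [ 0.78 -0.62  1.8 ]
scene 313.3464175760253 213.1511646921742
origin 281 181
top 346.264086409239 184.72336602684925
origin 314 152
```

View pics/hover.png

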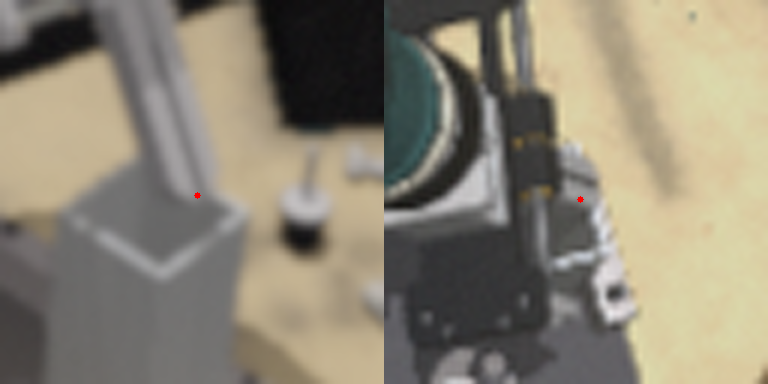

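```bash
sed -i 's/^JT=.*/JT=np.array([499.5,-214.5]); JY=15.3/' plan.py
python3 - <<'E'
from plan import *
b=cur(); rows([(rot(34,10),w(tip(-57,0,d,3,34,25))) for d in(-25,0,20,38)],b)
E
```

```text
[0.1, 0.2, -0.3, 3.1, -5.1, 1.3, 1.0]
[0.1, 0.2, -0.3, 17.2, -5.2, 22.0, 1.0]
[0.1, 0.2, -0.3, 28.4, -5.2, 38.5, 1.0]
[0.1, 0.2, -0.3, 38.5, -5.3, 53.4, 1.0]
```

{"fn": "arm_command", "kwargs": {
  "targets": [0,0,0,3,-5,1,1,0,0,0,17,-5,22,1,0,0,0,23,-5,30,1,0,0,0,28.5,-5,38.5,1,0,0,0,34,-5,46,1,0,0,0,38.5,-5,53.5,1,0,0,0,38.5,-5,53.5,1,0,0,0,38.5,-5,53.5,1]
}}

```text
time: 5.1
tool_pos: [0.5484, -0.3058, 0.1172]
ee_rot: [-3.137, 0.592, 1.663]
wrist_force: [0.9, -0.3, -0.1]
width: 0.0004
finger_force: 0.6
```

```bash
cat > look.py <<'E'
from plan import *
from h import *
from bench import robot
import sys
def look(name,c=(302,225),r=(52,70)):
    b=cur(); print(b[1].round(1),"tau/yaw err",b[0].apply([0,0,1]).round(3),b[2]["wrist_force"].round(2),b[2]["time"])
    s=robot.snapshot("scene"); np.savez(name+".npz",**s); x0,y0=c[0]-r[0],c[1]-r[1]
    img=cv2.resize(s["color"][y0:y0+2*r[1],x0:x0+2*r[0]],None,fx=4,fy=4,interpolation=cv2.INTER_CUBIC)[...,::-1]
    cv2.imwrite(f"pics/{name}.png",img); return s,b
E
python3 - <<'E'
from look import *
look("ins")
b=cur()
for al in (0,5,10,15,20,23): rows([(rot(34+al,10),w(tip(-57,al,42,4,34+al,25)))],b)
E
```

```text
[ 548.4 -305.8  117.2] tau/yaw err [ 0.047 -0.556 -0.83 ] [ 0.88 -0.32 -0.14] 5.1
[-0.3, -0.1, -0.0, -2.0, 2.2, -1.3, 1.0]
[-0.3, -5.1, -0.0, 3.5, 0.5, -9.3, 1.0]
[-0.3, -10.1, 0.0, 9.7, -1.1, -16.7, 1.0]
[-0.3, -15.1, 0.0, 16.6, -2.9, -23.6, 1.0]
[-0.3, -20.1, 0.0, 24.0, -4.6, -29.9, 1.0]
[-0.3, -23.1, 0.0, 28.7, -5.6, -33.3, 1.0]
```

View pics/ins.png

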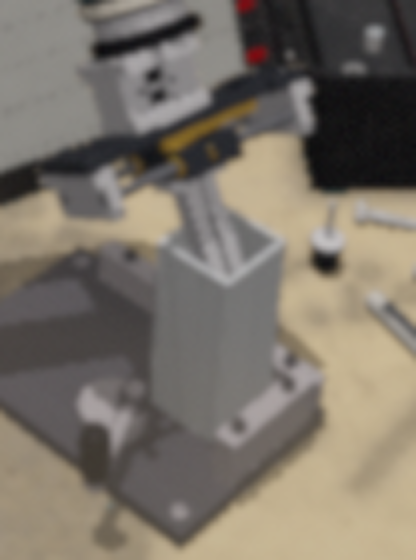

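Run:
```python
from plan import *
b=cur(); print(b[1].round(2),b[2]["qvel"].round(3),b[2]["time"],b[2]["wrist_force"].round(2))
rows([(rot(34+al,10),w(tip(-57,al,42,4,34+al,25))) for al in (0,23)],b)
from kin import *
print(fk(b[2]["joint_positions"],K)[0])
```

```text
[ 548.37 -305.89  117.38] [-0.    -0.004 -0.002 -0.003  0.001  0.   ] 5.15 [ 0.49 -1.27 -0.59]
[-0.3, -0.1, -0.0, -2.0, 2.2, -1.3, 1.0]
[-0.3, -23.1, 0.0, 28.7, -5.6, -33.3, 1.0]
[ 546.36608837 -305.06208707  118.08834656]
```

{"fn": "arm_command", "kwargs": {
  "targets": [0,0,0,-2,2.2,-1.3,1,-0.3,-1,0,-1,1.8,-3,1,-0.3,-2,0,0.1,1.5,-4.6,1,-0.3,-3,0,1.2,1.2,-6.2,1,-0.3,-4,0,2.4,0.8,-7.7,1,-0.3,-5,0,3.5,0.5,-9.3,1,-0.3,-6,0,4.7,0.2,-10.8,1,-0.3,-7,0,5.9,-0.2,-12.3,1,-0.3,-8,0,7.2,-0.5,-13.8,1,-0.3,-9,0,8.4,-0.8,-15.2,1,-0.3,-10,0,9.7,-1.1,-16.7,1,-0.3,-11,0,11,-1.5,-18.1,1,-0.3,-12,0,12.4,-1.8,-19.6,1,-0.3,-12,0,12.4,-1.8,-19.6,1,-0.3,-12,0,12.4,-1.8,-19.6,1]
}}

```text
time: 6.65
tool_pos: [0.5445, -0.2846, 0.1261]
ee_rot: [-3.141, 0.801, 1.665]
wrist_force: [0.0, -0.4, 0.3]
width: 0.0008
finger_force: 0.2
```

Run:
```python
from look import *
s,b=look("tip12",(302,225),(60,70))
print("planned",w(tip(-57,12,42,4,46,25)).round(1), (rot(46,10).inv()*b[0]).as_rotvec(degrees=True).round(1))
rows([(rot(34+al,10),w(tip(-57,al,42,4,34+al,25))) for al in (12,16,20,23)],b)
```

```text
[ 544.5 -284.6  126.1] tau/yaw err [ 0.067 -0.715 -0.696] [ 0.   -0.41  0.33] 6.65
planned [ 544.7 -284.9  126.7] [-0.   0.1 -0.1]
[0.0, -0.1, 0.1, -0.7, 0.2, -0.2, 1.0]
[0.0, -4.1, 0.1, 3.7, -1.2, -6.6, 1.0]
[0.0, -8.1, 0.1, 8.5, -2.5, -12.7, 1.0]
[0.0, -11.1, 0.1, 12.4, -3.6, -17.0, 1.0]
```

View pics/tip12.png

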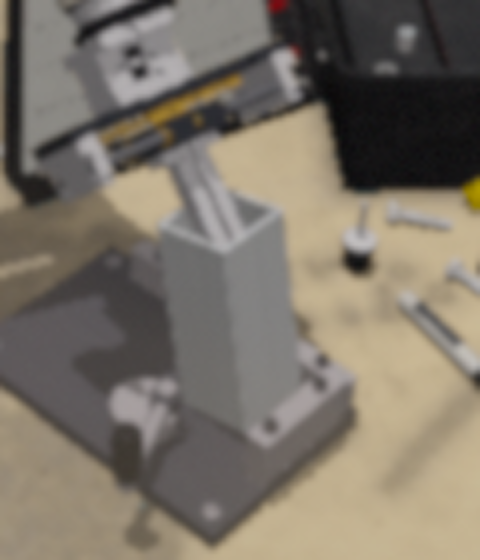

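Run:
```python
from look import *
s=dict(np.load("tip12.npz"))
for al in(0,8,10,12,14):
    a=np.radians(al); print(al,[np.round(proj(s,w([x,-57+150*np.sin(a)-60*np.cos(a),16+150*np.cos(a)+60*np.sin(a)])/1000),1).tolist() for x in(-6,54)])
```

```text
0 [[308.0, 227.3], [323.0, 215.8]]
8 [[301.6, 221.0], [316.7, 209.9]]
10 [[300.0, 219.6], [315.0, 208.5]]
12 [[298.3, 218.2], [313.4, 207.2]]
14 [[296.7, 216.9], [311.8, 206.0]]
```

Run:
```python
from look import *
from kin import *
b=cur(); P=[]; q=b[2]["joint_positions"]
for al in np.arange(13,30):
    D=min(46,42+(al-12)*.7); tau=min(34+al,57); psi=np.radians(tau-al)
    p=max(0,52-16*np.cos(psi)-(D+16*np.sin(psi))*np.tan(psi)) if al<24 else 1.5
    P.append((rot(tau,10),w(tip(-57,al,D,p,tau,25)))); q,e,er=ik(*P[-1],q); print(al,round(D,1),round(p,1),q.round(2),round(e,1),round(er,1))
rows(P,b)
```

```text
13 42.7 3.9 [-0.16  0.15  1.7  -0.86  1.2   0.03] 0.0 0.0
14 43.4 3.4 [-0.15  0.15  1.7  -0.88  1.2   0.06] 0.0 0.0
15 44.1 3.0 [-0.14  0.16  1.71 -0.9   1.2   0.08] 0.0 0.0
16 44.8 2.5 [-0.13  0.16  1.72 -0.93  1.21  0.1 ] 0.0 0.0
17 45.5 2.0 [-0.12  0.16  1.72 -0.95  1.21  0.12] 0.0 0.0
18 46 1.7 [-0.11  0.17  1.73 -0.97  1.21  0.14] 0.0 0.0
19 46 1.7 [-0.1   0.17  1.73 -0.99  1.22  0.16] 0.0 0.0
20 46 1.7 [-0.09  0.18  1.74 -1.01  1.22  0.18] 0.0 0.0
21 46 1.7 [-0.08  0.18  1.74 -1.03  1.23  0.2 ] 0.0 0.0
22 46 1.7 [-0.07  0.19  1.75 -1.05  1.24  0.23] 0.0 0.0
23 46 1.7 [-0.06  0.19  1.76 -1.06  1.24  0.25] 0.0 0.0
24 46 1.5 [-0.06  0.19  1.76 -1.06  1.25  0.25] 0.0 0.0
25 46 1.5 [-0.05  0.19  1.76 -1.06  1.25  0.25] 0.0 0.0
26 46 1.5 [-0.05  0.19  1.76 -1.06  1.25  0.25] 0.0 0.0
27 46 1.5 [-0.05  0.19  1.76 -1.06  1.26  0.25] 0.0 0.0
28 46 1.5 [-0.04  0.19  1.76 -1.06  1.26  0.25] 0.0 0.0
29 46 1.5 [-0.04  0.19  1.76 -1.06  1.26  0.26] 0.0 0.0
[0.0, -1.1, 0.0, 1.0, -0.2, -1.1, 1.0]
[0.0, -2.1, 0.0, 2.0, -0.4, -1.9, 1.0]
[0.0, -3.1, 0.0, 3.1, -0.7, -2.7, 1.0]
[0.0, -4.1, 0.0, 4.1, -0.9, -3.4, 1.0]
[0.0, -5.1, 0.0, 5.1, -1.1, -4.1, 1.0]
[0.0, -6.1, 0.0, 6.2, -1.3, -5.1, 1.0]
[0.0, -7.1, 0.0, 7.3, -1.7, -6.6, 1.0]
[0.0, -8.1, 0.0, 8.5, -2.0, -8.1, 1.0]
[0.0, -9.1, 0.0, 9.7, -2.3, -9.6, 1.0]
[0.0, -10.1, 0.0, 10.9, -2.7, -11.0, 1.0]
[0.0, -11.1, 0.0, 12.2, -3.0, -12.4, 1.0]
[0.0, -11.1, 0.0, 13.3, -3.3, -13.9, 1.0]
[0.0, -11.1, 0.0, 14.6, -3.7, -15.5, 1.0]
[0.0, -11.1, 0.0, 16.0, -4.0, -17.0, 1.0]
[0.0, -11.1, 0.0, 17.3, -4.4, -18.4, 1.0]
[0.0, -11.1, 0.0, 18.7, -4.7, -19.9, 1.0]
[0.0, -11.1, 0.0, 20.2, -5.1, -21.3, 1.0]
```

{"fn": "arm_command", "kwargs": {
  "targets": [0,-1.1,0,1,-0.2,-1.1,1,0,-2.1,0,2,-0.4,-1.9,1,0,-3.1,0,3.1,-0.7,-2.7,1,0,-4.1,0,4.1,-0.9,-3.4,1,0,-5.1,0,5.1,-1.1,-4.1,1,0,-6.1,0,6.2,-1.3,-5.1,1,0,-7.1,0,7.3,-1.7,-6.6,1,0,-8.1,0,8.5,-2,-8.1,1,0,-9.1,0,9.7,-2.3,-9.6,1,0,-10.1,0,10.9,-2.7,-11,1,0,-11.1,0,12.2,-3,-12.4,1,0,-11.1,0,13.3,-3.3,-13.9,1,0,-11.1,0,14.6,-3.7,-15.5,1,0,-11.1,0,16,-4,-17,1,0,-11.1,0,17.3,-4.4,-18.4,1,0,-11.1,0,18.7,-4.7,-19.9,1,0,-11.1,0,20.2,-5.1,-21.3,1,0,-11.1,0,20.2,-5.1,-21.3,1]
}}

```text
time: 8.5
tool_pos: [0.5366, -0.2558, 0.1265]
ee_rot: [-3.141, 0.995, 1.664]
wrist_force: [0.9, 0.7, -0.7]
width: 0.0003
finger_force: 0.3
```

Run:
```python
from look import *
s,b=look("tip29",(295,225),(70,70))
print("planned",w(tip(-57,29,46,1.5,57,25)).round(1), (rot(57,10).inv()*b[0]).as_rotvec(degrees=True).round(1))
for al in(22,25,28,31,34):
    a=np.radians(al); print(al,[np.round((np.array(proj(s,w([x,-57+150*np.sin(a)-60*np.cos(a),16+150*np.cos(a)+60*np.sin(a)])/1000))-[225,155])*4,0).tolist() for x in(-6,54)])
```

```text
[ 536.6 -255.8  126.5] tau/yaw err [ 0.078 -0.835 -0.545] [ 0.86  0.68 -0.68] 8.5
planned [ 536.8 -256.   126.7] [-0.  0. -0.]
22 [[260.0, 229.0], [321.0, 186.0]]
25 [[250.0, 223.0], [311.0, 181.0]]
28 [[240.0, 218.0], [301.0, 176.0]]
31 [[231.0, 213.0], [291.0, 171.0]]
34 [[221.0, 209.0], [282.0, 167.0]]
```

View pics/tip29.png

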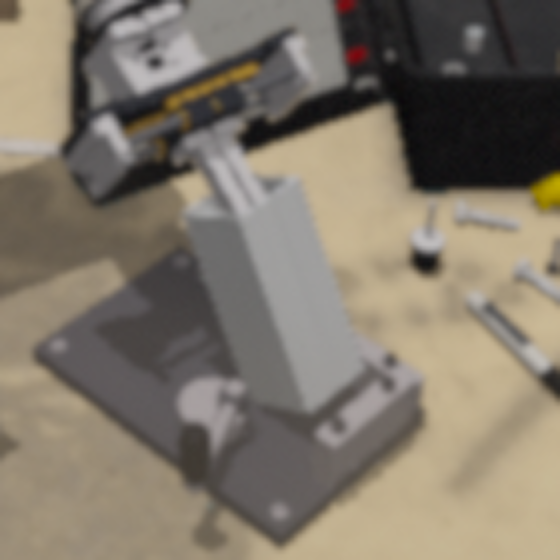

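```bash
cat > lower.py <<'E'
from look import *
from kin import *
def pose(al):
    D=np.interp(al,[29,85],[46,15]); tau=np.interp(al,[29,50,85],[57,57,47]); psi=np.radians(tau-al)
    p=0 if psi>0 else D*np.tan(-psi); return (rot(tau,10),w(tip(-57,al,D,p,tau,25)))
P=np.concatenate([cloud(dict(np.load(n+"0.npz"))).reshape(-1,3) for n in("top","scene")])*1000
P=P[np.isfinite(P[:,0])&(P[:,2]<200)&(P[:,2]>5)]; P=P[~((abs(P[:,0]-548)<60)&(abs(P[:,1]+291)<60))]
def clear(R,p):
    q=R.inv().apply(P-p); d=np.maximum(np.maximum(abs(q[:,0])-37.5,abs(q[:,1])-88.5),np.maximum(97-q[:,2]*-1,0)*1.0)
    i=d.argmin(); return d[i].round(0),P[i].round(0)
E
python3 - <<'E'
from lower import *
b=cur(); q=b[2]["joint_positions"]
A=np.r_[30:59.1:1.5]; L=[pose(a) for a in A]
rows(L,b)
for a in(45,60,70,80,85,90):
    x=pose(a); q,e,er=ik(*x,q); print(a,x[1].round(0),q.round(2),round(e,1),round(er,1),clear(*x))
E
```

```text
[0.0, -0.0, 0.0, -0.6, -0.1, -1.5, 1.0]
[0.0, -0.0, 0.0, 0.8, -0.7, -4.7, 1.0]
[0.0, -0.0, 0.0, 2.4, -1.3, -7.9, 1.0]
[0.0, -0.0, 0.0, 4.0, -1.9, -11.1, 1.0]
[0.0, -0.0, 0.0, 5.7, -2.6, -14.2, 1.0]
[0.0, -0.0, 0.0, 7.6, -3.2, -17.3, 1.0]
[0.0, -0.0, 0.0, 9.5, -3.8, -20.3, 1.0]
[0.0, -0.0, 0.0, 11.5, -4.5, -23.3, 1.0]
[0.0, -0.0, 0.0, 13.7, -5.1, -26.3, 1.0]
[0.0, -0.0, 0.0, 15.9, -5.7, -29.2, 1.0]
[0.0, -0.0, 0.0, 18.3, -6.4, -32.0, 1.0]
[0.0, -0.0, 0.0, 20.7, -7.0, -34.8, 1.0]
[0.0, -0.0, 0.0, 23.2, -7.7, -37.5, 1.0]
[0.0, -0.0, 0.0, 25.8, -8.3, -40.2, 1.0]
[0.0, 0.3, 0.0, 28.5, -9.0, -42.8, 1.0]
[0.0, 0.7, 0.0, 31.3, -9.6, -45.4, 1.0]
[0.0, 1.1, 0.0, 34.2, -10.2, -47.9, 1.0]
[0.0, 1.6, 0.0, 37.2, -10.9, -50.3, 1.0]
[0.0, 2.0, 0.0, 41.3, -11.6, -52.7, 1.0]
[0.0, 2.4, 0.0, 45.4, -12.3, -54.9, 1.0]
45 [ 527. -220.  129.] [ 0.03  0.17  1.77 -1.04  1.32  0.29] 0.0 0.0 (np.float64(40.0), array([ 645., -102.,  110.]))
60 [ 517. -183.  116.] [ 0.09  0.16  1.78 -0.98  1.35  0.3 ] 0.0 0.0 (np.float64(26.0), array([389., -35., 152.]))
70 [ 510. -159.   98.] [ 0.12  0.16  1.79 -0.93  1.35  0.32] 0.0 0.0 (np.float64(17.0), array([392., -26., 150.]))
80 [ 505. -140.   77.] [ 0.13  0.17  1.8  -0.88  1.34  0.33] 0.0 0.0 (np.float64(13.0), array([392., -26., 150.]))
85 [ 503. -132.   66.] [ 0.14  0.17  1.81 -0.85  1.33  0.34] 0.0 0.0 (np.float64(12.0), array([392., -26., 150.]))
90 [ 502. -127.   52.] [ 0.15  0.19  1.82 -0.86  1.31  0.36] 0.0 0.0 (np.float64(11.0), array([392., -26., 150.]))
```

{"fn": "arm_command", "kwargs": {
  "targets": [0,0,0,-0.6,-0.1,-1.5,1,0,0,0,0.8,-0.7,-4.7,1,0,0,0,2.4,-1.3,-7.9,1,0,0,0,4,-1.9,-11.1,1,0,0,0,5.7,-2.6,-14.2,1,0,0,0,7.6,-3.2,-17.3,1,0,0,0,9.5,-3.8,-20.3,1,0,0,0,11.5,-4.5,-23.3,1,0,0,0,13.7,-5.1,-26.3,1,0,0,0,15.9,-5.7,-29.2,1,0,0,0,18.3,-6.4,-32,1,0,0,0,20.7,-7,-34.8,1,0,0,0,23.2,-7.7,-37.5,1,0,0,0,25.8,-8.3,-40.2,1,0,0.3,0,28.5,-9,-42.8,1,0,0.7,0,31.3,-9.6,-45.4,1,0,1.1,0,34.2,-10.2,-47.9,1,0,1.6,0,37.2,-10.9,-50.3,1,0,2,0,41.3,-11.6,-52.7,1,0,2.4,0,45.4,-12.3,-54.9,1]
}}

```text
time: 10.55
tool_pos: [0.518, -0.1866, 0.1188]
ee_rot: [3.141, 0.953, 1.663]
wrist_force: [0.3, 0.6, -1.5]
width: 0.0003
finger_force: 0.9
```

Run:
```python
from lower import *
s,b=look("tip58",(285,225),(75,70))
print("planned",pose(58.5)[1].round(1), (pose(58.5)[0].inv()*b[0]).as_rotvec(degrees=True).round(1))
for al in(52,55,58,61,64):
    a=np.radians(al); print(al,[np.round((np.array(proj(s,w([x,-57+150*np.sin(a)-60*np.cos(a),16+150*np.cos(a)+60*np.sin(a)])/1000))-[210,155])*4,0).tolist() for x in(-6,54)])
```

```text
[ 518.  -186.6  118.8] tau/yaw err [ 0.076 -0.812 -0.579] [ 0.34  0.62 -1.46] 10.55
planned [ 517.8 -186.6  118.4] [-0. -0.  0.]
52 [[229.0, 197.0], [289.0, 157.0]]
55 [[221.0, 197.0], [281.0, 157.0]]
58 [[213.0, 197.0], [273.0, 158.0]]
61 [[206.0, 198.0], [266.0, 159.0]]
64 [[200.0, 200.0], [259.0, 161.0]]
```

View pics/tip58.png

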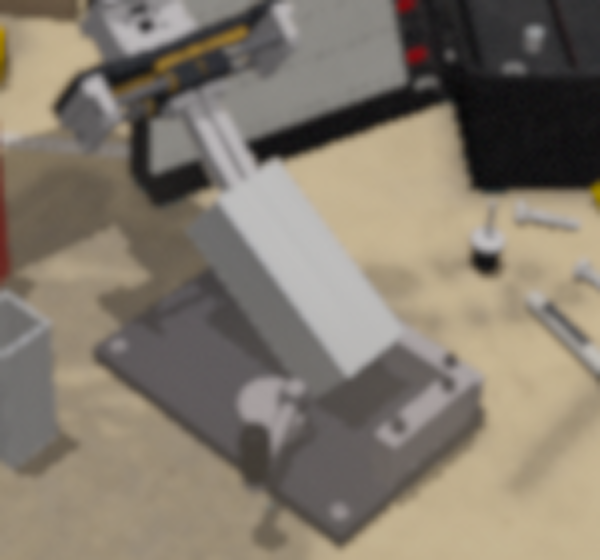

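Run:
```python
from lower import *
b=cur(); rows([pose(a) for a in np.r_[60:88.6:1.5]],b)
```

```text
[0.0, 0.4, 0.0, 4.0, -0.8, -1.4, 1.0]
[0.0, 0.9, 0.0, 8.3, -1.5, -3.2, 1.0]
[0.0, 1.3, 0.0, 12.5, -2.2, -4.9, 1.0]
[0.0, 1.7, 0.0, 16.8, -2.8, -6.4, 1.0]
[0.0, 2.1, 0.0, 21.0, -3.4, -7.8, 1.0]
[0.0, 2.6, 0.0, 25.3, -4.1, -9.0, 1.0]
[0.0, 3.0, 0.0, 29.6, -4.7, -10.1, 1.0]
[0.0, 3.4, 0.0, 33.9, -5.2, -11.2, 1.0]
[0.0, 3.9, 0.0, 38.2, -5.8, -12.1, 1.0]
[0.0, 4.3, 0.0, 42.5, -6.4, -12.8, 1.0]
[0.0, 4.7, 0.0, 46.8, -6.9, -13.5, 1.0]
[0.0, 5.1, 0.0, 51.1, -7.4, -14.0, 1.0]
[0.0, 5.6, 0.0, 55.3, -7.9, -14.4, 1.0]
[0.0, 6.0, 0.0, 59.6, -8.4, -14.8, 1.0]
[0.0, 6.4, 0.0, 63.8, -8.8, -15.0, 1.0]
[0.0, 6.9, 0.0, 68.0, -9.3, -15.1, 1.0]
[0.0, 7.3, 0.0, 72.2, -9.7, -15.0, 1.0]
[0.0, 7.6, 0.0, 76.4, -10.1, -14.6, 1.0]
[0.0, 7.6, 0.0, 80.6, -10.3, -13.4, 1.0]
[0.0, 7.6, 0.0, 84.7, -10.5, -12.0, 1.0]
```

{"fn": "arm_command", "kwargs": {
  "targets": [0,0.4,0,4,-0.8,-1.4,1,0,0.9,0,8.3,-1.5,-3.2,1,0,1.3,0,12.5,-2.2,-4.9,1,0,1.7,0,16.8,-2.8,-6.4,1,0,2.1,0,21,-3.4,-7.8,1,0,2.6,0,25.3,-4.1,-9,1,0,3,0,29.6,-4.7,-10.1,1,0,3.4,0,33.9,-5.2,-11.2,1,0,3.9,0,38.2,-5.8,-12.1,1,0,4.3,0,42.5,-6.4,-12.8,1,0,4.7,0,46.8,-6.9,-13.5,1,0,5.1,0,51.1,-7.4,-14,1,0,5.6,0,55.3,-7.9,-14.4,1,0,6,0,59.6,-8.4,-14.8,1,0,6.4,0,63.8,-8.8,-15,1,0,6.9,0,68,-9.3,-15.1,1,0,7.3,0,72.2,-9.7,-15,1,0,7.6,0,76.4,-10.1,-14.6,1]
}}

```text
time: 12.4
tool_pos: [0.5027, -0.1317, 0.0647]
ee_rot: [3.141, 0.82, 1.663]
wrist_force: [0.0, 0.1, -1.5]
width: 0.0006
finger_force: 0.8
```

```bash
cat > tubefit.py <<'E'
from lower import *
def top_face(s):
    # points of the upper long face of the tipped tube, in jig coords
    Q=cloud(s)[180:270,230:330].reshape(-1,3)*1000; Q=Q[np.isfinite(Q[:,0])]
    c,t=np.cos(np.radians(JY)),np.sin(np.radians(JY)); d=Q[:,:2]-JT
    return np.c_[c*d[:,0]+t*d[:,1],-t*d[:,0]+c*d[:,1],Q[:,2]]
E
python3 - <<'E'
from tubefit import *
s,b=look("tip85",(285,225),(75,70))
print("planned",pose(85.5)[1].round(1))
q=top_face(s); k=(q[:,0]>2)&(q[:,0]<46)&(q[:,2]>66)&(q[:,2]<100)&(q[:,1]<60)&(q[:,1]>-70); m=q[k]
f=np.polyfit(m[:,1],m[:,2],1); print("slope deg",np.degrees(np.arctan(f[0])),"z at y=-50,50",np.polyval(f,[-50,50]),len(m),"y range",np.percentile(m[:,1],[1,99]))
E
```

```text
[ 502.7 -131.7   64.7] tau/yaw err [ 0.068 -0.728 -0.682] [ 0.02  0.14 -1.51] 12.4
planned [ 502.6 -131.1   64.7]
slope deg 5.735183589704716 z at y=-50,50 [75.55117198 85.59452146] 499 y range [-60.50209351  58.47062309]
```

Run:
```python
from lower import *
b=cur(); rows([pose(a) for a in np.r_[86.5:94.6:1]],b)
```

```text
[0.0, -0.0, 0.0, 2.3, 0.1, 0.5, 1.0]
[0.0, -0.0, 0.0, 5.0, -0.0, 1.7, 1.0]
[0.0, -0.0, 0.0, 7.6, -0.2, 3.0, 1.0]
[0.0, -0.0, 0.0, 10.2, -0.3, 4.4, 1.0]
[0.0, -0.0, 0.0, 12.7, -0.4, 5.8, 1.0]
[0.0, -0.0, 0.0, 15.3, -0.5, 7.3, 1.0]
[0.0, -0.0, 0.0, 17.8, -0.6, 8.8, 1.0]
[0.0, -0.0, 0.0, 20.3, -0.7, 10.4, 1.0]
[0.0, -0.0, 0.0, 22.8, -0.8, 12.1, 1.0]
```

{"fn": "arm_command", "kwargs": {
  "targets": [0,0,0,2.3,0,0.5,1,0,0,0,5,0,1.7,1,0,0,0,7.6,-0.2,3,1,0,0,0,8.9,-0.2,3.7,1,0,0,0,10.2,-0.3,4.4,1,0,0,0,11.5,-0.3,5.1,1,0,0,0,12.7,-0.4,5.8,1,0,0,0,15.3,-0.5,7.3,1,0,0,0,17.8,-0.6,8.8,1,0,0,0,17.8,-0.6,8.8,1]
}}

```text
time: 13.45
tool_pos: [0.5015, -0.1265, 0.0458]
ee_rot: [-3.141, 0.822, 1.664]
wrist_force: [1.4, 0.3, -0.2]
width: 0.0003
finger_force: 0.0
```

```bash
cat >> tubefit.py <<'E'
def report(s):
    q=top_face(s); k=(q[:,0]>0)&(q[:,0]<54)&(q[:,2]>66)&(q[:,2]<90)&(q[:,1]<110)&(q[:,1]>-125); m=q[k]
    k=(m[:,1]<np.percentile(m[:,1],75)); f=np.polyfit(m[k,1],m[k,2],1)
    print("slope",np.degrees(np.arctan(f[0])).round(2),"z",np.polyval(f,m[:,1].mean()).round(1),"x",np.percentile(m[:,0],[2,98]).round(),"y",np.percentile(m[:,1],[1,99]).round(),rect(m))
E
python3 - <<'E'
from tubefit import *
s,b=look("flat"); report(s)
R=b[0]; p=b[1]
rows([(R,p-R.apply([0,0,1])*60),(rot(25,0),w([25,140,150])),(rot(25,0),w([25,140,70]))],b)
E
```

```text
[ 501.5 -126.5   45.8] tau/yaw err [ 0.068 -0.729 -0.681] [ 1.43  0.31 -0.23] 13.45
slope 0.12 z 74.7 x [ 1. 53.] y [-56. 108.] (array([26846.1, 25942.9]), array([167540.2,  53315.5]), 90.0)
[0.0, 0.0, 0.0, -0.0, 0.0, -60.0, 1.0]
[-5.9, 22.0, -8.1, -39.0, -9.8, -111.1, 1.0]
[-5.9, 22.0, -8.1, 19.6, -9.8, -56.6, 1.0]
```

Run:
```python
from lower import *
b=cur(); R=b[0]; p=b[1]
L=[(R,p-R.apply([0,0,1])*60),(R,p-R.apply([0,0,1])*60+[0,0,50]),(rot(0,0),w([25,125,140])),(rot(0,0),w([25,113,54]))]
rows(L,b); q=b[2]["joint_positions"]
for x in L: print(clear(*x),ik(*x,q)[0].round(2))
```

```text
[0.0, 0.0, 0.0, 0.0, 0.0, -60.0, 1.0]
[0.0, 0.0, 0.0, -36.6, -0.0, -94.1, 1.0]
[-4.1, 46.9, -9.4, -41.6, -7.3, -93.3, 1.0]
[-4.1, 46.9, -9.4, 13.3, -5.2, -26.1, 1.0]
(np.float64(11.0), array([392., -26., 150.])) [ 0.24  0.16  1.77 -0.82  1.43  0.36]
(np.float64(24.0), array([380.,  -8., 152.])) [ 0.24  0.1   1.73 -0.81  1.5   0.29]
(np.float64(78.0), array([314., -16., 159.])) [-0.29 -0.    1.6  -0.    1.55 -0.56]
(np.float64(39.0), array([351., -60., 155.])) [-0.31  0.07  1.7   0.    1.37 -0.58]
```

{"fn": "arm_command", "kwargs": {
  "targets": [0,0,0,0,0,-20,1,0,0,0,0,0,-40,1,0,0,0,0,0,-60,1,0,0,0,-36.6,0,-94,0.15,-4.1,46.9,-9.4,-41.6,-7.3,-93.3,0.15,-4.1,46.9,-9.4,-41.6,-7.3,-93.3,0.15,-4.1,46.9,-9.4,-41.6,-7.3,-93.3,0.15,-4.1,46.9,-9.4,-41.6,-7.3,-93.3,0.15,-4.1,46.9,-9.4,-41.6,-7.3,-93.3,0.15,-4.1,46.9,-9.4,-41.6,-7.3,-93.3,0.15,-4.1,46.9,-9.4,-41.6,-7.3,-93.3,0.15,-4.1,46.9,-9.4,13.3,-5.2,-26,0.15,-4.1,46.9,-9.4,13.3,-5.2,-26,0.15,-4.1,46.9,-9.4,13.3,-5.2,-26,0.15,-4.1,46.9,-9.4,13.3,-5.2,-26,0.15]
}}

```text
time: 15.0
tool_pos: [0.4933, -0.0978, 0.0538]
ee_rot: [-3.14, -0.0, 1.839]
wrist_force: [0.8, 0.1, 1.5]
width: 0.0398
finger_force: 0.0
```

Run:
```python
from tubefit import *
s,b=look("push0"); report(s); print("want",w([25,113,54]).round(1),"tilt",(rot(0,0).inv()*b[0]).as_rotvec(degrees=True).round(1),"w",b[2]["width"])
rows([(rot(0,0),w([25,y,54])) for y in(100,60,40,28,24)],b,0.15)
```

```text
[493.3 -97.8  53.8] tau/yaw err [-0.001 -0.    -1.   ] [0.84 0.13 1.5 ] 15.0
slope -0.02 z 74.7 x [ 1. 52.] y [-56. 107.] (array([26992.4, 25052.9]), array([ 53751.8, 168041.3]), 0.0)
want [493.8 -98.9  54. ] tilt [ 0.1  0.  -0.1] w 0.039846323717282424
[-0.1, -0.0, 0.1, -14.2, 0.1, -0.2, 0.15]
[-0.1, -0.0, 0.1, -54.2, 0.1, -0.2, 0.15]
[-0.1, -0.0, 0.1, -74.2, 0.1, -0.2, 0.15]
[-0.1, -0.0, 0.1, -86.2, 0.1, -0.2, 0.15]
[-0.1, -0.0, 0.1, -90.2, 0.1, -0.2, 0.15]
```

{"fn": "arm_command", "kwargs": {
  "targets": [0,0,0,-3,0,0,0.15,0,0,0,-6,0,0,0.15,0,0,0,-9,0,0,0.15,0,0,0,-12,0,0,0.15,0,0,0,-16,0,0,0.15,0,0,0,-20,0,0,0.15,0,0,0,-25,0,0,0.15,0,0,0,-30,0,0,0.15,0,0,0,-35,0,0,0.15,0,0,0,-40,0,0,0.15,0,0,0,-45,0,0,0.15,0,0,0,-50,0,0,0.15,0,0,0,-55,0,0,0.15,0,0,0,-60,0,0,0.15,0,0,0,-65,0,0,0.15,0,0,0,-69,0,0,0.15,0,0,0,-72,0,0,0.15,0,0,0,-75,0,0,0.15]
}}

```text
time: 16.85
tool_pos: [0.5136, -0.1713, 0.0538]
ee_rot: [3.141, -0.0, 1.838]
wrist_force: [-1.2, 4.6, 4.1]
width: 0.0396
finger_force: 2.3
```

Run:
```python
from tubefit import *
s,b=look("push1"); report(s); print("want",w([25,38,54]).round(1))
```

```text
[ 513.6 -171.3   53.8] tau/yaw err [ 0.  0. -1.] [-1.16  4.63  4.09] 16.85
slope 0.06 z 74.7 x [ 1. 53.] y [-119.   43.] (array([ 27083.2, -37360.8]), array([ 53795.2, 167087.3]), 0.0)
want [ 513.6 -171.2   54. ]
```

{"fn": "arm_command", "kwargs": {
  "targets": [0,0,0,-1.5,0,0,0.15,0,0,0,-3,0,0,0.15,0,0,0,-4.5,0,0,0.15,0,0,0,-6,0,0,0.15,0,0,0,-7,0,0,0.15]
}}

```text
time: 17.4
tool_pos: [0.5151, -0.1769, 0.0538]
ee_rot: [-3.142, -0.002, 1.838]
wrist_force: [-2.6, 7.6, 5.5]
width: 0.0399
finger_force: 4.0
```

{"fn": "arm_command", "kwargs": {
  "targets": [0,0,0,-1,0,0,0.15,0,0,0,-2,0,0,0.15]
}}

```text
time: 17.6
tool_pos: [0.5151, -0.1769, 0.0538]
ee_rot: [-3.141, -0.006, 1.838]
wrist_force: [-4.8, 11.8, 7.0]
width: 0.0399
finger_force: 6.3
```

{"fn": "arm_command", "kwargs": {
  "targets": [0,0,0,-0.7,0,0,0.15,0,0,0,-1.4,0,0,0.15]
}}

```text
time: 17.8
tool_pos: [0.5151, -0.1769, 0.0538]
ee_rot: [-3.141, -0.009, 1.839]
wrist_force: [-5.0, 15.8, 9.2]
width: 0.0399
finger_force: 7.6
```

Run:
```python
from tubefit import *
s,b=look("push2"); report(s); print(b[2]["wrist_torque"].round(2))
q=top_face(s)
for a,z0,z1,x0,x1 in(("tube",70,80,3,50),("stop",55,61,-10,70),("stop0",55,61,-10,5)):
    m=q[(q[:,2]>z0)&(q[:,2]<z1)&(q[:,0]>x0)&(q[:,0]<x1)&(q[:,1]<10)]; print(a,len(m),np.percentile(m[:,1],[0,1,3,5,50,95,97,99]).round(1),np.percentile(m[:,0],[1,99]).round(1))
# tube lengthwise edge: x of near and far side at slices
for y in range(-120,11,20):
    m=q[(q[:,2]>68)&(q[:,2]<82)&(abs(q[:,1]-y)<8)]; print(y,m[:,0].min().round(1),m[:,0].max().round(1))
```

```text
[ 515.1 -176.9   53.8] tau/yaw err [-0.003  0.009 -1.   ] [-5.04 15.77  9.16] 17.8
slope -0.06 z 74.7 x [ 1. 53.] y [-123.   35.] (array([ 27009.5, -42571.7]), array([ 53930.8, 163897.8]), 0.0)
[2.55 0.84 0.01]
tube 606 [-127.5 -125.9 -123.9 -121.1  -62.7    2.1    5.2    7.7] [ 3.4 49.5]
stop 174 [-146.  -145.7 -144.8 -144.2 -130.6   -5.8    1.9    7.5] [-8.3 59.1]
stop0 81 [-144.2 -143.6 -143.  -142.1  -83.9    3.3    6.4    9.4] [-9.6  3.7]
-120 -7.6 54.2
-100 -115.5 53.7
-80 -7.6 56.3
-60 -5.8 55.6
-40 -5.6 56.0
-20 -7.2 55.3
0 -6.6 55.6
```

Run:
```python
from look import *
s=dict(np.load("push2.npz"))
ims=[]
for pts in [[]]:
    x0,y0,n=270,195,75
    c=cv2.resize(s["color"][y0:y0+n,x0:x0+n],None,fx=8,fy=8,interpolation=cv2.INTER_LANCZOS4)[...,::-1]
    cv2.imwrite("pics/push2.png",c)
```

```text
(no output)
```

View pics/push2.png

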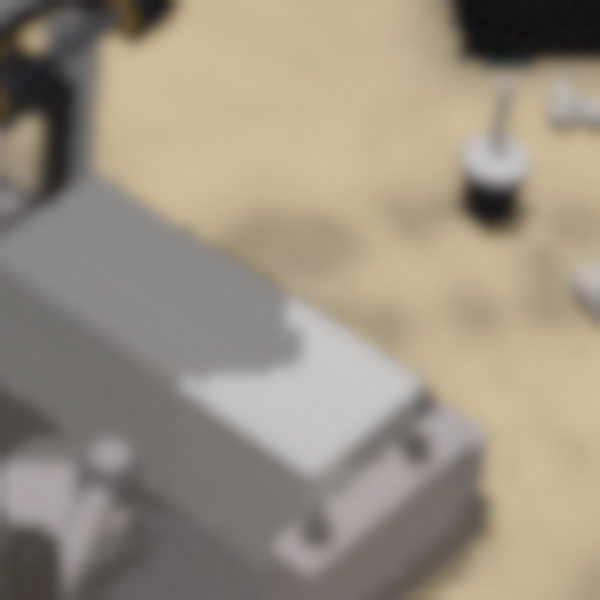

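The tube's foot lies flush against the stop in this view: its top foot edge runs (310,475)–(425,385), directly above the stop's top edge. I'll back off and go to the lever.

```bash
cat > lever.py <<'E'
from plan import *
PV=np.array([485.5,-285.])
def lp(phi,z,r=80): # pusher at polar angle phi, tool x along clockwise tangent
    f=np.radians(phi); return (Ro.from_euler('z',phi-90,degrees=True)*Ro.from_euler('x',180,degrees=True),np.r_[PV+r*np.array([np.cos(f),np.sin(f)]),z])
E
python3 - <<'E'
from lever import *
b=cur(); R=b[0]; p=b[1]
rows([(R,p+R.apply([35,0,0])),(R,p+R.apply([35,0,0])+[0,0,130]),lp(248,185),lp(248,62)],b)
from kin import *
for f,z in((248,185),(248,62),(200,62),(150,62)): print(ik(*lp(f,z),[-.5,.3,1.5,0,1.4,-1.5]))
E
```

```text
[0.0, 0.0, 0.0, 35.0, -0.0, 0.0, 1.0]
[0.0, 0.0, 0.0, 36.2, -0.1, -130.0, 1.0]
[0.2, -0.5, -52.6, -158.8, -105.8, -132.6, 1.0]
[0.2, -0.5, -52.6, -159.9, -105.7, -9.6, 1.0]
(array([-7.65491531e-01,  1.61326259e-01,  1.32927709e+00,  1.55729437e-11,
        1.65098931e+00, -1.95231542e+00]), np.float64(1.2574563353988685e-08), np.float64(1.815734040172817e-08))
(array([-7.65491531e-01,  2.29632079e-01,  1.49896594e+00, -2.80770253e-10,
        1.41299464e+00, -1.95231542e+00]), np.float64(3.3117000094271384e-08), np.float64(6.221018003231189e-08))
(array([-7.60747998e-01,  8.97322709e-02,  1.65958648e+00, -7.11324914e-10,
        1.39227391e+00, -1.10981385e+00]), np.float64(1.0505923798507988e-07), np.float64(1.7479420493523798e-07))
(array([-6.49593343e-01,  1.65571411e-02,  1.73640224e+00,  1.99076199e-17,
        1.38863327e+00, -1.25994567e-01]), np.float64(3.3748910047500876e-13), np.float64(2.1076112975475182e-14))
```

{"fn": "arm_command", "kwargs": {
  "targets": [0,0,0,10,0,0,0.15,0,0,0,35,0,0,0.15,0,0,0,36,0,-50,0.15,0,0,0,36,0,-100,1,0,0,0,36,0,-130,1,0,0,-52.6,-159,-106,-132,1,0,0,-52.6,-159,-106,-132,1,0,0,-52.6,-159,-106,-132,1,0,0,-52.6,-159,-106,-132,1,0,0,-52.6,-159,-106,-132,1,0,0,-52.6,-159,-106,-132,1,0,0,-52.6,-159,-106,-132,1,0,0,-52.6,-159,-106,-132,1]
}}

```text
time: 19.15
tool_pos: [0.4554, -0.3641, 0.1852]
ee_rot: [-3.139, 0.0, 2.754]
wrist_force: [-0.7, 0.1, 1.3]
width: 0.0003
finger_force: 0.0
```

Run:
```python
from tubefit import *
from lever import *
for n in("scene","top"):
    s=robot.snapshot(n); np.savez(n+"3.npz",**s)
    if n=="scene": report(s)
    Q=cloud(s).reshape(-1,3)*1000; m=Q[(Q[:,2]>85)&(Q[:,2]<106)&(np.hypot(Q[:,0]-PV[0],Q[:,1]-PV[1])<110)&(Q[:,0]<470)]; print(n,len(m),np.median(m,0).round(1) if len(m) else "", m[:,2].max() if len(m) else "")
b=cur(); print(b[1].round(1),(lp(248,185)[0].inv()*b[0]).as_rotvec(degrees=True).round(1)); rows([lp(248,185),lp(248,62),lp(238,62)],b)
```

```text
slope -0.15 z 74.6 x [ 1. 52.] y [-124.   22.] (array([ 26677. , -50000.5]), array([ 53329.4, 149806.6]), 0.5)
scene 56 [ 421.4 -337.6   94.2] 99.96261727128275
top 29 [ 429.2 -334.    97.7] 105.43787074667944
[ 455.7 -363.2  185.4] [ 0.1 -0.   0.2]
[-0.1, 0.0, -0.2, 1.7, 3.6, 0.4, 1.0]
[-0.1, 0.0, -0.2, 1.7, 3.8, 123.4, 1.0]
[-0.1, 0.0, 9.8, 15.6, 4.9, 123.4, 1.0]
```

{"fn": "arm_command", "kwargs": {
  "targets": [0,0,0,2,3.6,40,1,0,0,0,2,3.7,80,1,0,0,0,2,3.8,123,1,0,0,0,2,3.8,123,1]
}}

```text
time: 19.65
tool_pos: [0.4518, -0.3543, 0.0555]
ee_rot: [3.137, -0.013, 2.756]
wrist_force: [-0.8, 0.5, -0.4]
width: 0.0004
finger_force: 0.0
```

Run:
```python
from lever import *
b=cur(); print(b[1].round(1)); rows([lp(f,62) for f in range(242,165,-4)],b)
```

```text
[ 451.8 -354.3   55.5]
[0.2, -0.8, 5.9, 3.1, -2.6, -6.5, 1.0]
[0.2, -0.8, 9.9, 8.7, -1.8, -6.4, 1.0]
[0.2, -0.8, 13.9, 14.1, -0.7, -6.3, 1.0]
[0.1, -0.8, 17.9, 19.5, 0.8, -6.2, 1.0]
[0.1, -0.8, 21.9, 24.7, 2.7, -6.1, 1.0]
[0.1, -0.8, 25.9, 29.8, 5.0, -6.1, 1.0]
[0.1, -0.8, 29.9, 34.8, 7.6, -6.0, 1.0]
[0.0, -0.8, 33.9, 39.5, 10.6, -5.9, 1.0]
[0.0, -0.8, 37.9, 44.0, 13.8, -5.8, 1.0]
[-0.0, -0.8, 41.9, 48.3, 17.4, -5.8, 1.0]
[-0.1, -0.8, 45.9, 52.3, 21.3, -5.7, 1.0]
[-0.1, -0.8, 49.9, 56.1, 25.4, -5.6, 1.0]
[-0.1, -0.8, 53.9, 59.5, 29.8, -5.6, 1.0]
[-0.1, -0.8, 57.9, 62.7, 34.4, -5.5, 1.0]
[-0.2, -0.8, 61.9, 65.5, 39.3, -5.4, 1.0]
[-0.2, -0.8, 65.9, 67.9, 44.3, -5.4, 1.0]
[-0.2, -0.8, 69.9, 70.0, 49.5, -5.3, 1.0]
[-0.3, -0.8, 73.9, 71.8, 54.8, -5.3, 1.0]
[-0.3, -0.8, 77.9, 73.1, 60.2, -5.2, 1.0]
[-0.3, -0.8, 81.9, 74.1, 65.7, -5.2, 1.0]
```

{"fn": "arm_command", "kwargs": {
  "targets": [0,0,0,0,0,0,1,0,0,0,0,0,0,1]
}}

```text
time: 19.85
tool_pos: [0.4572, -0.3596, 0.066]
ee_rot: [-3.139, 0.005, 2.756]
wrist_force: [-1.2, -0.5, 1.2]
width: 0.0005
finger_force: 0.0
```

Run:
```python
from lever import *
b=cur(); print(b[1].round(1),b[2]["wrist_force"].round(1)); rows([lp(f,62) for f in range(242,165,-4)],b)
```

```text
[ 457.2 -359.6   66. ] [-1.2 -0.5  1.2]
[-0.1, 0.3, 5.9, 10.1, 0.2, 4.0, 1.0]
[-0.1, 0.3, 9.9, 15.7, 1.0, 3.9, 1.0]
[-0.1, 0.3, 13.9, 21.1, 2.1, 3.9, 1.0]
[-0.1, 0.3, 17.9, 26.5, 3.7, 3.9, 1.0]
[-0.1, 0.3, 21.9, 31.7, 5.6, 3.8, 1.0]
[-0.1, 0.3, 25.9, 36.8, 7.8, 3.8, 1.0]
[-0.0, 0.3, 29.9, 41.8, 10.4, 3.8, 1.0]
[-0.0, 0.3, 33.9, 46.5, 13.4, 3.8, 1.0]
[-0.0, 0.3, 37.9, 51.0, 16.7, 3.7, 1.0]
[-0.0, 0.3, 41.9, 55.3, 20.3, 3.7, 1.0]
[0.0, 0.3, 45.9, 59.4, 24.1, 3.7, 1.0]
[0.0, 0.3, 49.9, 63.1, 28.3, 3.6, 1.0]
[0.0, 0.3, 53.9, 66.5, 32.7, 3.6, 1.0]
[0.0, 0.3, 57.9, 69.7, 37.3, 3.6, 1.0]
[0.1, 0.3, 61.9, 72.5, 42.1, 3.6, 1.0]
[0.1, 0.3, 65.9, 74.9, 47.1, 3.5, 1.0]
[0.1, 0.3, 69.9, 77.0, 52.3, 3.5, 1.0]
[0.1, 0.3, 73.9, 78.8, 57.6, 3.5, 1.0]
[0.1, 0.3, 77.9, 80.1, 63.0, 3.5, 1.0]
[0.1, 0.3, 81.9, 81.1, 68.5, 3.5, 1.0]
```

{"fn": "arm_command", "kwargs": {
  "targets": [0,0,6,8.4,0.4,0,1,0,0,10,13.9,1.2,0,1,0,0,14,19.4,2.4,0,1,0,0,18,24.7,3.9,0,1,0,0,22,30,5.8,0,1,0,0,26,35.1,8.1,0,1,0,0,30,40,10.7,0,1,0,0,34,44.7,13.7,0,1,0,0,38,49.3,17,0,1,0,0,42,53.5,20.5,0,1,0,0,46,57.5,24.4,0,1,0,0,50,61.3,28.6,0,1,0,0,54,64.7,33,0,1,0,0,58,67.8,37.6,0,1,0,0,62,70.6,42.4,0,1,0,0,66,73.1,47.5,0,1,0,0,70,75.2,52.6,0,1,0,0,70,75.2,52.6,0,1,0,0,70,75.2,52.6,0,1]
}}

```text
time: 21.75
tool_pos: [0.4073, -0.2827, 0.0655]
ee_rot: [3.137, 0.004, 1.536]
wrist_force: [0.2, -2.1, 1.3]
width: 0.0002
finger_force: 0.8
```

Run:
```python
from tubefit import *
from lever import *
b=cur(); d=b[1][:2]-PV; print(b[1].round(1),"pusher r",np.hypot(*d),"ang",np.degrees(np.arctan2(d[1],d[0]))%360,b[2]["wrist_force"].round(1))
for n in("scene","top"):
    s=robot.snapshot(n)
    if n=="scene": report(s)
    Q=cloud(s)*1000; col=s["color"].astype(int); 
    m=(Q[...,2]>75)&(Q[...,2]<104)&(np.hypot(Q[...,0]-PV[0],Q[...,1]-PV[1])<105)&(np.hypot(Q[...,0]-PV[0],Q[...,1]-PV[1])>60)&(Q[...,0]<478)&(col.max(-1)<75)
    if m.sum(): h=np.median(Q[m],0); e=h[:2]-PV; print(n,m.sum(),h.round(1),"r",np.hypot(*e).round(),"ang",(np.degrees(np.arctan2(e[1],e[0]))%360).round(1))
```

```text
[ 407.3 -282.7   65.5] pusher r 78.25720518111554 ang 178.29479696769468 [ 0.2 -2.1  1.3]
slope 0.04 z 74.8 x [ 1. 53.] y [-123.    7.] (array([ 27156.8, -57519.9]), array([134863.7,  53844.4]), 89.7)
top 13 [ 415.3 -256.3   91.5] r 76.0 ang 157.8
```

{"fn": "arm_command", "kwargs": {
  "targets": [0,0,2,2.8,0,0,1,0,0,4,5.6,0.2,0,1,0,0,6,8.4,0.4,0,1,0,0,8,11.1,0.8,0,1,0,0,10,13.9,1.2,0,1]
}}

```text
time: 22.35
tool_pos: [0.408, -0.2686, 0.0639]
ee_rot: [3.139, 0.002, 1.358]
wrist_force: [-0.0, -1.5, 2.2]
width: 0.0007
finger_force: 1.3
```

{"fn": "arm_command", "kwargs": {
  "targets": [0,0,1,1.4,0,0,1,0,0,2,2.8,0,0,1,0,0,3,4.2,0.1,0,1]
}}

```text
time: 22.65
tool_pos: [0.4088, -0.2637, 0.0632]
ee_rot: [3.14, 0.001, 1.306]
wrist_force: [-0.5, -0.7, 2.4]
width: 0.0009
finger_force: 1.3
```

{"fn": "arm_command", "kwargs": {
  "targets": [0,0,1,1.4,0,0,1,0,0,2,2.8,0,0,1]
}}

```text
time: 22.85
tool_pos: [0.4093, -0.2606, 0.0629]
ee_rot: [3.141, 0.0, 1.271]
wrist_force: [0.4, -3.5, 1.2]
width: 0.0009
finger_force: 1.4
```

{"fn": "arm_command", "kwargs": {
  "targets": [0,0,1,1.4,0,0,1,0,0,2,2.8,0,0,1]
}}

```text
time: 23.05
tool_pos: [0.4101, -0.2578, 0.0628]
ee_rot: [3.141, -0.0, 1.236]
wrist_force: [0.4, -3.4, 1.6]
width: 0.0004
finger_force: 1.4
```

{"fn": "arm_command", "kwargs": {
  "targets": [0,0,1,1.4,0,0,1,0,0,2,2.8,0,0,1]
}}

```text
time: 23.25
tool_pos: [0.411, -0.2551, 0.0628]
ee_rot: [3.141, -0.0, 1.201]
wrist_force: [1.4, -3.1, 1.7]
width: 0.0007
finger_force: 1.4
```

{"fn": "arm_command", "kwargs": {
  "targets": [0,0,1,1.4,0,0,1,0,0,2,2.8,0,0,1]
}}

```text
time: 23.45
tool_pos: [0.4119, -0.2525, 0.0628]
ee_rot: [3.141, -0.0, 1.166]
wrist_force: [0.6, -2.8, 1.2]
width: 0.0003
finger_force: 1.4
```

Run:
```python
from tubefit import *
from lever import *
b=cur(); d=b[1][:2]-PV; print(b[1].round(1),"pusher r",np.hypot(*d),"ang",np.degrees(np.arctan2(d[1],d[0]))%360,b[2]["wrist_force"].round(1))
s=robot.snapshot("scene"); report(s)
```

```text
[ 411.9 -252.5   62.8] pusher r 80.41579818080262 ang 156.15293888957336 [ 0.6 -2.8  1.2]
slope -0.07 z 74.4 x [ 0. 53.] y [-124.   18.] (array([ 26977.8, -50755.6]), array([ 53911.9, 148184.8]), 0.1)
```

{"fn": "arm_command", "kwargs": {
  "targets": [0,0,1,1.4,0,0,1,0,0,2,2.8,0,0,1,0,0,3,4.2,0.1,0,1]
}}

```text
time: 23.8
tool_pos: [0.4135, -0.2486, 0.0627]
ee_rot: [-3.141, -0.0, 1.114]
wrist_force: [-0.6, -2.5, 1.6]
width: 0.0005
finger_force: 1.3
```

{"fn": "arm_command", "kwargs": {
  "targets": [0,0,1,1.4,0,0,1,0,0,2,2.8,0,0,1]
}}

```text
time: 24.0
tool_pos: [0.4144, -0.2466, 0.0628]
ee_rot: [-3.141, 0.001, 1.079]
wrist_force: [-2.6, -5.6, 2.1]
width: 0.0007
finger_force: 2.9
```

{"fn": "arm_command", "kwargs": {
  "targets": [0,0,1,1.4,0,0,1,0,0,2,2.8,0,0,1]
}}

```text
time: 24.2
tool_pos: [0.4146, -0.2455, 0.0628]
ee_rot: [-3.141, 0.005, 1.044]
wrist_force: [-5.6, -8.6, 1.3]
width: 0.0009
finger_force: 5.2
```

```bash
sed -i 's/q\[:,0\]<54/q[:,0]<72/' tubefit.py
cat > st.py <<'E'
from tubefit import *
from lever import *
b=cur(); d=b[1][:2]-PV; print(b[1].round(1),"pusher r",np.hypot(*d),"ang",np.degrees(np.arctan2(d[1],d[0]))%360,b[2]["wrist_force"].round(1),b[2]["time"])
for n in("scene","top"):
    s=robot.snapshot(n)
    if n=="scene": report(s)
    Q=cloud(s)*1000; col=s["color"].astype(int); r=np.hypot(Q[...,0]-PV[0],Q[...,1]-PV[1])
    m=(Q[...,2]>60)&(Q[...,2]<104)&(r<105)&(r>62)&(Q[...,0]<478)&(Q[...,1]>-345)&(col.max(-1)<75)
    if m.sum(): h=np.median(Q[m],0); e=h[:2]-PV; print(n,m.sum(),h.round(1),"r",np.hypot(*e).round(),"ang",(np.degrees(np.arctan2(e[1],e[0]))%360).round(1))
E
python3 st.py
```

```text
[ 414.6 -245.5   62.8] pusher r 81.1392614631065 ang 150.87863586326932 [-5.6 -8.6  1.3] 24.2
slope -0.01 z 74.3 x [ 1. 59.] y [-124.   19.] (array([ 31084.8, -50789.9]), array([148286.2,  61770.8]), 89.9)
```

{"fn": "arm_command", "kwargs": {
  "targets": [0,0,0.5,1.4,0,0,1,0,0,1,2.8,0,0,1]
}}

```text
time: 24.5
tool_pos: [0.415, -0.2447, 0.0628]
ee_rot: [-3.14, 0.009, 1.026]
wrist_force: [-8.2, -12.3, 1.8]
width: 0.0006
finger_force: 7.5
```

{"fn": "arm_command", "kwargs": {
  "targets": [0,0,0,1,0,0,1,0,0,0,1.5,0,0,1,0,0,0,1.5,0,0,1]
}}

```text
time: 24.8
tool_pos: [0.415, -0.2445, 0.0628]
ee_rot: [-3.14, 0.011, 1.026]
wrist_force: [-8.7, -13.2, 1.4]
width: 0.0009
finger_force: 8.2
```

{"fn": "arm_command", "kwargs": {
  "targets": [0,0,0,-4,0,0,1,0,0,0,-12,0,0,1,0,0,0,-30,0,0,1,0,0,0,-30,0,-50,1,0,0,0,-30,0,-100,1,0,0,0,-30,0,-130,1,0,0,0,-80,-60,-130,1,0,0,0,-80,-60,-130,1,0,0,0,-80,-60,-130,1]
}}

```text
time: 25.7
tool_pos: [0.3237, -0.2768, 0.1927]
ee_rot: [-3.141, -0.002, 1.025]
wrist_force: [0.5, -0.2, -0.1]
width: 0.0004
finger_force: 0.0
```

```bash
python3 st.py
python3 - <<'E'
from tubefit import *
for n in("scene","top"):
    s=robot.snapshot(n); o=dict(np.load(n+"0.npz")); d=cv2.absdiff(s["color"],o["color"]).max(-1); d=cv2.medianBlur((d>40).astype(np.uint8),5)
    k,l,st,c=cv2.connectedComponentsWithStats(d); print(n,[(x[:5].tolist()) for x in st[1:] if x[4]>15])
    cv2.imwrite(f"pics/end_{n}.png",s["color"][...,::-1])
E
```

```text
[ 323.7 -276.8  192.7] pusher r 162.01260320801327 ang 177.08258012230706 [ 0.5 -0.2 -0.1] 25.7
slope 0.1 z 74.3 x [ 1. 60.] y [-124.   21.] (array([ 31301.6, -51176.3]), array([147917.8,  62768.4]), 89.6)
scene 41 [ 420.9 -237.5   81.8] r 80.0 ang 143.7
top 35 [ 428.2 -228.7   96.9] r 80.0 ang 135.5
scene [[0, 0, 194, 245, 18454], [193, 67, 22, 18, 258], [3, 70, 7, 4, 22], [219, 71, 5, 13, 56], [180, 86, 68, 129, 4200], [0, 149, 58, 141, 3435], [247, 181, 17, 17, 209], [269, 207, 55, 47, 1498], [223, 218, 5, 8, 32], [118, 234, 10, 18, 129], [277, 245, 15, 12, 94], [259, 248, 11, 6, 46], [126, 251, 21, 33, 378], [271, 255, 6, 5, 17], [270, 263, 8, 11, 59], [104, 277, 17, 7, 90], [58, 294, 24, 8, 120], [152, 337, 7, 10, 50]]
top [[299, 177, 51, 37, 1052], [271, 216, 122, 111, 4987], [313, 224, 10, 9, 37], [0, 262, 128, 122, 7503], [346, 288, 9, 12, 68], [139, 305, 155, 79, 6777], [132, 353, 6, 5, 21]]
```

Run:
```python
from tubefit import *
for s in(dict(np.load("push2.npz")),robot.snapshot("scene")):
    q=top_face(s); m=q[(q[:,2]>70)&(q[:,2]<80)&(q[:,0]>3)&(q[:,0]<58)&(q[:,1]<40)]; print(np.percentile(m[:,1],[0,1,2,3,5,97,99,100]).round(1))
    for y in(-105,-60,-10): k=m[abs(m[:,1]-y)<10]; k2=q[(q[:,2]>68)&(q[:,2]<82)&(abs(q[:,1]-y)<10)&(q[:,0]>-15)]; print(y,k2[:,0].min().round(1),k2[:,0].max().round(1))
print(robot.close_job())
```

```text
[-127.5 -125.9 -125.1 -123.6 -120.3   21.4   30.5   39.4]
-105 -6.1 54.1
-60 -5.8 55.6
-10 -6.6 56.8
[-127.  -126.2 -125.1 -123.7 -121.3   18.    21.1   24.4]
-105 -0.4 61.7
-60 -0.6 61.3
-10 -0.6 62.1
the job is handed in; nothing more can be done
None
```

The job is handed in after about 26 s of the 72 s allowed. The tube was eased down onto its side and pushed home against the end stop. The cam lever was then swung round until it stopped, with the tube tight against the fence.

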